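# Tap the spring pin of an ion-source housing flush with the mallet

## Task

The ion-source housing lies on its back on the bench, and one of the two slotted spring pins in its ears still stands proud. Take the mallet from the steel tray and strike the pin down with it, in brisk blows, until its end is flush with the small round pad around it, then put the mallet back in the tray without dropping it. Drive the pin only with the mallet, never with the hand, keep the mallet off the glass window, and leave the other things where they are.

Things in the scene. Friction and masses are not known exactly. Their poses are not given: they have to be found in the camera images.
- housing: Blue-grey ion-source housing, fixed, on its back in an aluminium cradle (210 x 190 mm), round flange up (200 mm across, top 114 mm over the bench; four screw heads to 122 mm, 83 mm from the middle on the diagonals). Origin: middle of its underside; z up. Ears with a pin each at -x (proud pin) and +x (flush pin). Ribbed brass port low at +x. On either side of the bench, turned up to 1 rad.
- pad (a point): Middle of the upper face of the pad around the proud pin: raised flat aluminium disc 28 mm across on the housing's ear, at (-112, 0, 118) mm in the housing's frame, 4 mm above the ear and flange. The pin stands in its middle.
- window: Round glass window with its steel bezel in the middle of the flange, 120 mm across, top 118 mm above the bench. Origin as the housing's (bench level, under the middle). Not to be touched with the mallet.
- spring_pin: The proud slotted spring pin: dark steel, 12 mm thick, upright. Origin: middle of its upper end; z up. It starts 14 to 24 mm above the pad and slides only straight down, to a stop with its end level with the pad. Tight: it takes 32 N at first and 37 N near the end to move it, stays where a blow leaves it and goes 3 to 7 mm at a blow of 0.3 m/s; a slow push mostly turns the mallet in the hand.
- mallet: Soft-faced mallet, 0.45 to 0.65 kg, most of it in the head: upright steel head with two white nylon faces, 40 mm across, 84 mm long; black flat-sided handle 24 mm wide, 29 mm high, level along -x to 178 mm from the head's axis. Origin: middle of the lower face; z up along the head; handle's axis at z = 42 mm. It stands in the tray on its lower face, handle over the rim.
- mallet_grip (a point): Point on the mallet handle's axis 50 mm from the head's axis, a place to grip it with the fingers on the flat sides; the centre of mass is about 20 mm from the head's axis.
- tray: Flat open steel tray, 200 (x) by 260 (y) mm, 30 mm high, walls and floor 3 mm, fixed to the bench. Origin: middle of its underside; z up. The mallet stands in its -y half with the handle over the -x wall; a screwdriver and a spanner lie in its +y half.
- screwdriver: black-handled screwdriver, 170 mm long, lying in the tray. Origin: a point on its axis, at its underside. To be left alone.
- spanner: steel spanner, 160 mm long, lying in the tray. Origin: a point on its axis, at its underside. To be left alone.
- screw_jar: clear jar with a black lid, 52 mm wide, 65 mm high, standing on the bench. Origin: middle of its underside. To be left alone.
- gasket_ring: flat steel gasket ring, 68 mm across, 10 mm thick, lying on the bench. Origin: middle of its underside. To be left alone.
- beaker: glass beaker, 68 mm wide, 90 mm high. Origin: middle of its underside. To be left alone.
- solvent_bottle: amber glass bottle with a cap, 80 mm wide, 170 mm high. Origin: middle of its underside. To be left alone.
- probe_sleeve: flanged steel sleeve standing on its foot, 32 mm wide, 80 mm high. Origin: middle of its underside. To be left alone.
- torch: black pocket torch, 115 mm long, 30 mm thick, lying on the bench. Origin: a point on its axis, at its underside. To be left alone.
Mind the look-alikes: they are no part of the job. What is shaped like the mallet but purple is not meant.

How it is judged:
By the outcome, as a careful person would: the job done as asked, in the order asked, and still so for the second after the job is handed in, with the robot touching nothing.
It also fails if it takes over 61 s, if anything falls off the work surface, if the arm or the gripper's body presses on something with over 40 N, if the wrist force passes 120 N, or if a joint passes its speed limit or range.

## Robot

A 7-joint arm with a two-finger parallel gripper is mounted at the origin on the work surface. World frame = base frame: x ahead of the robot, y to its left, z up, the work surface at z = 0. Lengths are in m, angles in rad, forces in N, time in s.
With the tool pointing down it reaches from about 0.4 to 0.85 m from the base axis. Payload 4.5 kg.
Tool frame: the origin (TCP) lies midway between the tips of the shut fingers; the grasp point (between the pads) lies 19 mm behind it; z points along the fingers, y is the direction in which the jaws open and shut (so a half turn about z gives the same grasp; the last joint's range is limited). The gripper opens to 88 mm and grips with 3 to 60 N. Pads are 18 mm wide; open, the fingers measure 123 mm over their backs; the gripper's body (75 mm by 187 mm) begins 45 mm behind the grasp point.
Start: joints at [-1.188, 0.689, -0.195, 1.565, 0.157, 0.902, -0.215], TCP at [0.214, 0.587, 0.239] pointing down, gripper open.
Joint ranges: [-3.01, 3.01], [-0.46, 2.08], [-1.47, 1.51], [0.13, 2.56], [-1, 4.14], [0.04, 2.09], [-2.66, 2.66]. Speed limits (rad/s): [2.57, 2.57, 3.14, 3.14, 3.14, 3.14, 3.14].

## Interface

Orientations are given as a unit quaternion [x, y, z, w].
In Python, from plant import get_state, snapshot, finish_job, regions_of gives the robot as it stands.
- The arm moves only by the tool send_rows, never from a script. Its argument "series" is a list of rows, each an object of numbers: "grip": the opening, from 0 (shut) to 1 (fully open); "dx", "dy", "dz": the shift along the tool's x, y, z in mm; "turn": the turn about the tool's z in rad. A call has 1 to 20 rows; each row shifts and turns the commanded pose from where the row before left it, along the tool's axes as they then stand; what a row does not reach is not made up. A row lasts 1/10 s, in which the tool goes at most 50 mm and 8.59 degrees, less where a joint would pass 70% of its speed; a pose out of reach is approached as far as the arm can. A call is refused whole if a number of a shift passes 50 or a number of a turn 0.15, either way. A call with a gripper value outside its range is refused whole. The fingers move at their own pace and stop on an object; "force" is the grip in N (left out, the last holds). Time passes only in rows, so rows that do not move let the fingers close. It gives the time, the measured TCP pose, the force and the opening at its end, in the units of the state.
- get_state(): the state, without advancing time (a new reading comes with each control period).
- snapshot(name): name is "side" or "top"; returns a dict with "img" (420x560x3 uint8, red, green, blue), "depth" (420x560 float32, m along the optical axis (not along the pixel's ray), 0 where there is no reading), "fov_y" (degrees; the focal length in pixels is half the picture's height over the tangent of half this angle, whatever the lens; pixels are square), "cx", "cy" (the principal point, pixels), "k1" (the pictures are not rectified: a ray, as slopes to the right and down, at radius r is drawn at 1 + k1 r^2 times it, then the intrinsics apply), "R" (3x3) and "t" (3): a world point X has camera coordinates R X + t. Camera axes: x right, y down, z forward; pixel columns grow to the right and rows downward; lengths in m; the calibration is good to about 2 mm. A picture is of the moment at which its call begins.
- finish_job(): hands the job in, once; it reports no verdict.
Trained networks look in a picture, given as the dict that the camera call returned (one of the last four; its "shot" number tells which), for a name from the list of things; names that differ only in an ending like _2 or _b are one class to them, and where a whole thing is asked for, a point or a joint stands for the part that bears it (a point fixed in the world has none). Each returns a list of dicts, best first, with "score" (0 to 1); they miss things now and then, are a little off and sometimes report something else, mostly with a low value. They report only what shows in the picture. A call takes as long as a camera call. They do not tell look-alikes from the thing itself.
- regions_of(picture, target): "pixels" (420x560 bool, what is visible of it) and "extent" ([left, top, right, bottom] in pixels, round what is visible of it).
The state is a dict: "clock": time; "q": joint angles; "qd": joint speeds; "joint_torque": joint torques, N m; "tool_pos": TCP position; "eef_rot": TCP orientation; "contact_force": force on the tool from outside, world axes, zero at the start; "moment": the same for the moment, N m; "opening": opening from 0.0 (shut) to 1.0 (fully open).
Only numpy, scipy, OpenCV 4.12 (cv2) and the standard library are available. Lean on these libraries where they do the work, as an engineer would, in place of code of your own. Each camera call takes 0.05 s, during which the arm holds its last target.

## Working session

There is one attempt and no reset: what is moved stays moved. The work goes in short steps, Python scripts to look and compute and a tool call to move; the robot and the scene stay as the last step left them, time stands still between calls to the robot, and variables do not carry over. Pictures are saved under pics/ and viewed, and the job is handed in when it is done.

Besides the shell and the picture viewer there is one more tool, called as name(argument=value, ...), one argument or row to a line, values as JSON. send_rows: Moves the arm, as the interface text tells. Its arguments: {"type":"object","properties":{"series":{"type":"array","items":{"type":"object","properties":{"grip":{"type":"number"},"dx":{"type":"number"},"dy":{"type":"number"},"dz":{"type":"number"},"turn":{"type":"number"}}}},"force":{"type":"number"}},"required":["series"]}

```bash
mkdir -p pics; cat > h.py <<'E'
import numpy as np,cv2
from plant import *
def f(s): return 210/np.tan(np.radians(s['fov_y'])/2)
def world(s,u,v,d=None):
    u=np.asarray(u,float);v=np.asarray(v,float)
    F=f(s);K=np.array([[F,0,s['cx']],[0,F,s['cy']],[0,0,1]])
    p=cv2.undistortPoints(np.stack([u.ravel(),v.ravel()],1)[:,None,:],K,np.array([s['k1'],0,0,0.]))[:,0]
    if d is None: d=s['depth'][v.astype(int).ravel(),u.astype(int).ravel()]
    c=np.c_[p,np.ones(len(p))]*np.reshape(d,(-1,1))
    return (c-s['t'])@np.asarray(s['R'])
def proj(s,X):
    F=f(s);K=np.array([[F,0,s['cx']],[0,F,s['cy']],[0,0,1]])
    return cv2.projectPoints(np.asarray(X,float).reshape(-1,1,3),cv2.Rodrigues(np.array(s['R'],float))[0],np.array(s['t'],float),K,np.array([s['k1'],0,0,0.]))[0][:,0]
def save(s,n): cv2.imwrite('pics/'+n,s['img'][...,::-1])
def mask(m): 
    v,u=np.nonzero(m); return u,v
E
python3 - <<'E'
from h import *
print(get_state())
for n in('top','side'):
    s=snapshot(n);save(s,n+'1.png');print(n,s['fov_y'],s['k1'],s['R'],s['t'])
    for t in('housing','pad','window','spring_pin','mallet','mallet_grip','tray'):
        for r in regions_of(s,t)[:3]:
            u,v=mask(r['pixels']);w=world(s,u,v);w=w[s['depth'][v,u]>0]
            print(t,round(r['score'],2),r['extent'],len(u),np.median(w,0).round(3) if len(w) else'')
E
```

```text
{'clock': 0.0, 'q': array([-1.18822752,  0.68998393, -0.19449194,  1.566328  ,  0.15730291,
        0.9025187 , -0.21510502]), 'qd': array([-1.99722704e-03,  1.61717199e-03,  7.17352545e-04,  8.60554124e-04,
       -1.80445194e-06, -1.01243582e-03,  8.95610105e-05]), 'joint_torque': array([-1.08642649e-03, -5.27536368e+01, -1.26694467e+00, -1.53429294e+01,
       -5.25423023e-02,  6.60236881e-03,  1.71123006e-04]), 'tool_pos': array([0.21343212, 0.58675565, 0.23791379]), 'eef_rot': array([ 1.73471201e-01,  9.84838509e-01, -9.19825304e-04, -8.45722992e-05]), 'contact_force': array([ 0.13308363, -0.05934262, -0.12534992]), 'moment': array([ 0.04336269, -0.05401762,  0.00259126]), 'opening': 0.9988545969733}
top 48.856029968843366 0.048668338077183744 [[-0.00271415 -0.99997712  0.00619547]
 [-0.99650566  0.00218742 -0.08349667]
 [ 0.0834812  -0.00640045 -0.9964888 ]] [-0.03239094  0.59595858  1.58166204]
housing 0.6 [304.9, 167.4, 372.6, 258.2] 3735 [ 0.548 -0.24   0.115]
pad 0.67 [302.6, 169.1, 376.4, 258.4] 3847 [ 0.548 -0.24   0.115]
window 0.79 [326.0, 203.7, 356.8, 233.9] 1004 [ 0.
[... 452 characters left out ...]
494654392505 [[-0.91622965  0.40059741  0.00670455]
 [ 0.23181273  0.54369254 -0.80663578]
 [-0.32678142 -0.73750941 -0.59101081]] [ 0.52506313 -0.03740257  1.86354439]
housing 0.93 [202.0, 159.3, 284.6, 216.8] 3065 [ 0.578 -0.2    0.092]
pad 0.72 [202.3, 163.9, 281.5, 215.2] 3099 [ 0.577 -0.201  0.094]
pad 0.44 [231.6, 167.5, 264.8, 183.4] 446 [ 0.556 -0.239  0.116]
window 0.93 [231.7, 167.8, 264.9, 183.1] 438 [ 0.556 -0.239  0.116]
spring_pin 0.69 [282.5, 290.7, 323.0, 318.5] 223 [0.621 0.332 0.01 ]
mallet 0.93 [264.7, 242.3, 314.8, 281.4] 825 [0.618 0.183 0.054]
mallet 0.73 [365.9, 246.3, 400.7, 290.3] 719 [0.338 0.347 0.028]
tray 0.83 [238.1, 246.0, 341.5, 328.5] 3701 [0.625 0.242 0.004]
```

View pics/top1.png

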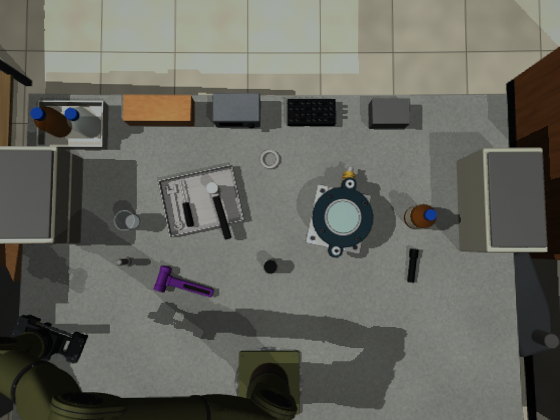

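View pics/side1.png

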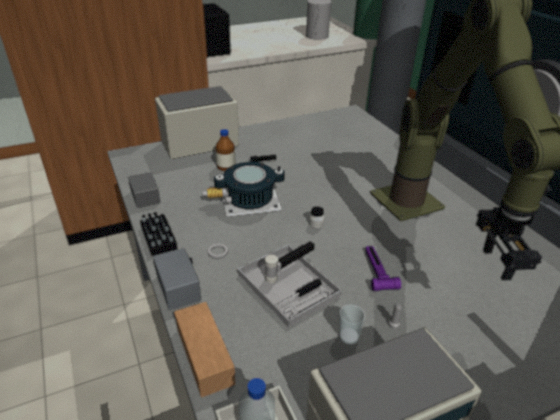

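```bash
python3 - <<'E'
import cv2
a=cv2.imread('pics/top1.png');b=cv2.imread('pics/side1.png')
cv2.imwrite('pics/c1.png',cv2.resize(a[155:275,145:395],(800,384),interpolation=cv2.INTER_CUBIC))
cv2.imwrite('pics/c2.png',cv2.resize(b[150:340,190:410],(695,600),interpolation=cv2.INTER_CUBIC))
E
```

```text
(no output)
```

View pics/c1.png

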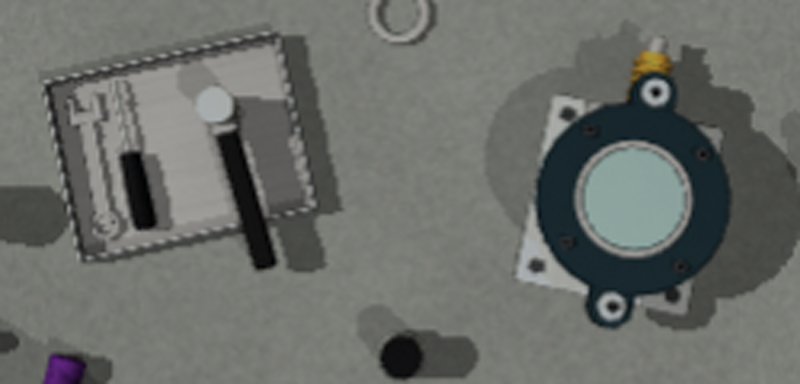

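View pics/c2.png

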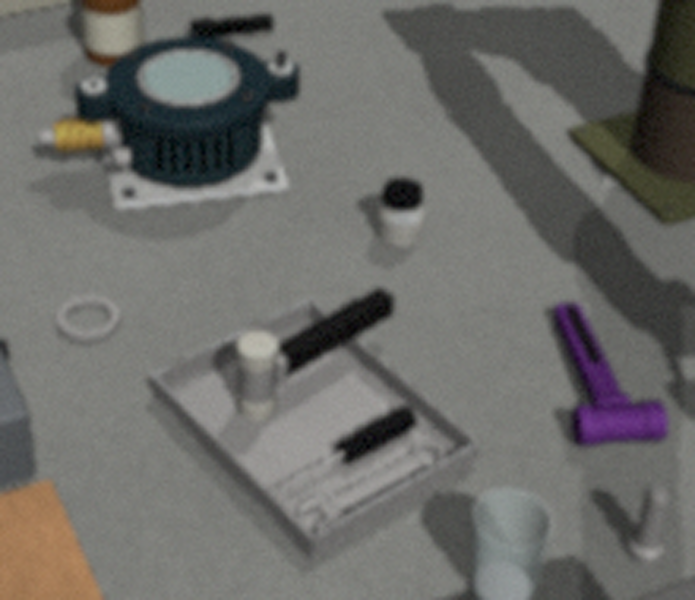

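The top view shows the mallet head at about (212,187) and its handle end at (227,238). The pads are at (336,251), the near one opposite the brass port and so the proud pin, and at (350,184). The side view shows the pin standing on the robot-side ear. Next I'll measure these precisely.

```bash
cat >> h.py <<'E'
def plane(s,u,v,z):
    a=world(s,u,v,np.ones(np.size(u)));R=np.array(s['R']);C=-R.T@np.array(s['t'])
    d=a-C; return C+d*((z-C[2])/d[:,2:])
E
python3 - <<'E'
from h import *
T=snapshot('top');S=snapshot('side')
np.set_printoptions(precision=4,suppress=True)
import pickle;pickle.dump((T,S),open('s.pkl','wb'))
for n,s in(('T',T),('S',S)):
    r=regions_of(s,'window')[0];u,v=mask(r['pixels']);e=r['extent']
    print(n,'window c',plane(s,[u.mean()],[v.mean()],.118), 'depth z',np.median(world(s,u,v)[:,2]))
g=T['img'].astype(int).sum(2)
# pads in top: bright blobs around pixel
for c,z in(((336,250.5),.118),((350,183.7),.118),((211.6,187.5),.087)):
    x,y=map(int,c);sl=g[y-8:y+9,x-8:x+9];print(c);print(sl)
E
```

```text
T window c [[ 0.5519 -0.244   0.118 ]] depth z 0.1176743876300432
S window c [[ 0.556  -0.2369  0.118 ]] depth z 0.11581246646409632
(336, 250.5)
[[ 96 105 107 109 110 107 110 108 111 109 110 110 112 112 109 106 109]
 [105  88 104 108 107 107 110 109 107 109 109 108 110 108 111 109 110]
 [325  96  83  98 101 110 112 110 111 109 112 107 109 109 112 110 110]
 [393 113  87 105 101  95 104 110 111 112 112 111 110 110 110 111 111]
 [389  82  97 105  94 166 255 295 326 262 129 107  95  98 101  96  96]
 [232  74 106 103 168 343 455 466 477 462 371 189  87  96  87 151 228]
 [183  82 105 131 313 474 504 474 434 477 489 383 191 105 113 294 418]
 [130  84 104 230 421 502 434 272 240 298 391 381 228  82 103 329 467]
 [ 90  86 104 261 449 472 328 111  87 115 279 377 277  73 112 278 373]
 [133  91 107 221 415 497 381 148  84 125 283 363 252  71 163 296 348]
 [184  82 112 143 353 512 484 372 236 335 457 397 169  77 214 348 357]
 [252  94 106 110 251 437 510 488 455 477 461 292 107 116 248 364 355]
 [305 168  83 113 144 254 381 440 411 367 307 152 101 158 282 360 355]
 [350 264 116  91 112 127 189 2
[... 1997 characters left out ...]
410 457 506 509 509 510 507 508 507 507 506 508 391 218 236]
 [456 455 418 461 510 509 508 508 508 510 507 507 506 509 407 207 217]
 [458 456 445 482 511 509 509 508 508 508 507 507 507 507 393 176 145]
 [457 454 454 488 510 510 509 508 509 508 510 509 507 509 381 150 175]
 [453 453 452 460 488 510 510 508 508 511 508 510 510 482 323 113 185]
 [456 457 456 454 471 500 509 509 509 509 508 508 486 359 173 100 136]
 [457 454 450 448 450 459 491 509 509 509 511 455 320 190 153 144 148]
 [452 451 453 456 452 423 374 366 378 342 287 248 233 241 245 191 136]
 [459 456 456 456 454 443 397 322 359 409 400 392 402 412 424 327 175]
 [459 460 459 456 453 448 414 352 396 448 448 448 437 400 315 187 127]]
```

```bash
python3 - <<'E'
from h import *
import pickle;T,S=pickle.load(open('s.pkl','rb'))
np.set_printoptions(precision=4,suppress=True)
def blob(s,c,thr,r=9):
    g=s['img'].astype(int).sum(2);x,y=map(int,c)
    m=np.zeros(g.shape,np.uint8);m[y-r:y+r+1,x-r:x+r+1]=g[y-r:y+r+1,x-r:x+r+1]>thr
    n,l=cv2.connectedComponents(m);best=max(range(1,n),key=lambda i:(l==i).sum() if np.hypot(*(np.array(np.nonzero(l==i)).mean(1)[::-1]-c))<5 else 0)
    k,_=cv2.findContours((l==best).astype(np.uint8),0,2);h=cv2.convexHull(max(k,key=cv2.contourArea));mm=cv2.moments(h)
    return mm['m10']/mm['m00'],mm['m01']/mm['m00'],cv2.boundingRect(h)
for c,t,z in(((336,250.5),280,.118),((350,183.7),300,.118)):
    u,v,b=blob(T,c,t,6);print('pad',u,v,b,plane(T,[u],[v],z))
u,v,b=blob(T,(211.6,187.5),480);print('mallet top',u,v,b,plane(T,[u],[v],.087),plane(T,[u],[v],.003))
D=T['depth']
# pin tip height
w=world(T,*[a.ravel() for a in np.meshgrid(np.arange(331,342),np.arange(245,257))]);print('pin max z',np.sort(w[:,2])[-8:])
# handle: dark, z 0.045-0.08
uu,vv=[a.ravel() for a in np.meshgrid(np.arange(205,240),np.arange(180,245))]
w=world(T,uu,vv);g=T['img'].astype(int).sum(2)[vv,uu]
k=(w[:,2]>.04)&(w[:,2]<.1)
hd=k&(g<150);p=w[hd];print('handle n',hd.sum(),p.mean(0),np.median(p[:,2]))
c,d=p[:,:2].mean(0),np.linalg.svd(p[:,:2]-p[:,:2].mean(0))[2][0];print(d,np.arctan2(d[1],d[0]))
q=(p[:,:2]-c)@d;print(c+d*q.min(),c+d*q.max())
hh=k&(w[:,2]>.075);print('head depth',w[hh].mean(0),np.median(w[hh][:,2]),hh.sum())
# side view
for n,m,z in(('pads',None,.118),):
    for guess in(np.array([.45,-.22,.118]),np.array([.66,-.26,.118])):print(proj(S,guess))
cv2.imwrite('pics/s_h.png',cv2.resize(S['img'][150:225,195:295,::-1],(800,600),interpolation=cv2.INTER_NEAREST))
cv2.imwrite('pics/s_m.png',cv2.resize(S['img'][230:305,245:345,::-1],(800,600),interpolation=cv2.INTER_NEAREST))
E
```

```text
pad 335.58419243986253 250.17525773195877 (332, 246, 8, 9) [[ 0.443  -0.2197  0.118 ]]
pad 349.5 183.31439393939394 (346, 180, 8, 8) [[ 0.6615 -0.2683  0.118 ]]
mallet top 211.29059829059827 187.33333333333334 (206, 182, 11, 11) [[0.653  0.1896 0.087 ]] [[0.6634 0.2013 0.003 ]]
pin max z [0.1336 0.1337 0.1339 0.1342 0.1384 0.139  0.1409 0.1432]
handle n 296 [0.5547 0.1579 0.0584] 0.05890445854103967
[-0.9589 -0.2836] -2.854008479562891
[0.6455 0.1847] [0.4839 0.1369]
head depth [0.6527 0.189  0.0869] 0.08716796140725074 116
[[277.2001 170.3137]]
[[220.6924 176.7521]]
```

View pics/s_h.png

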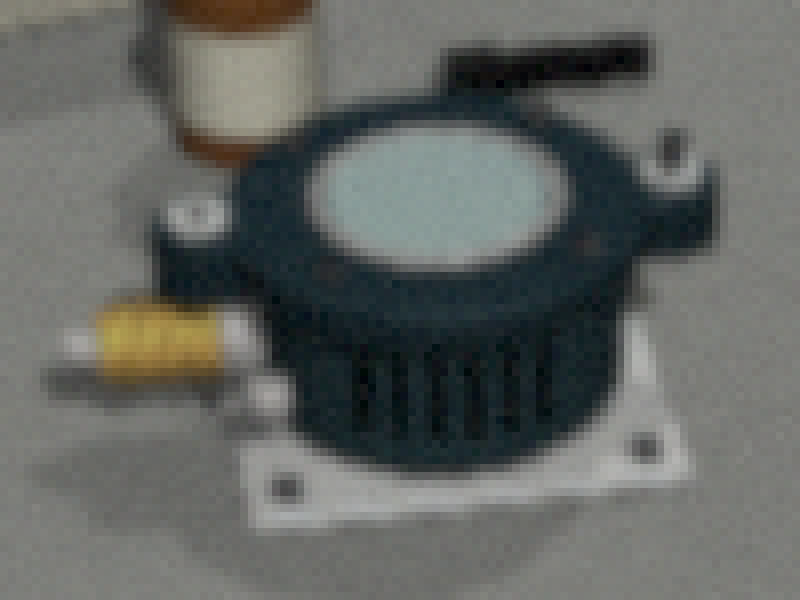

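View pics/s_m.png

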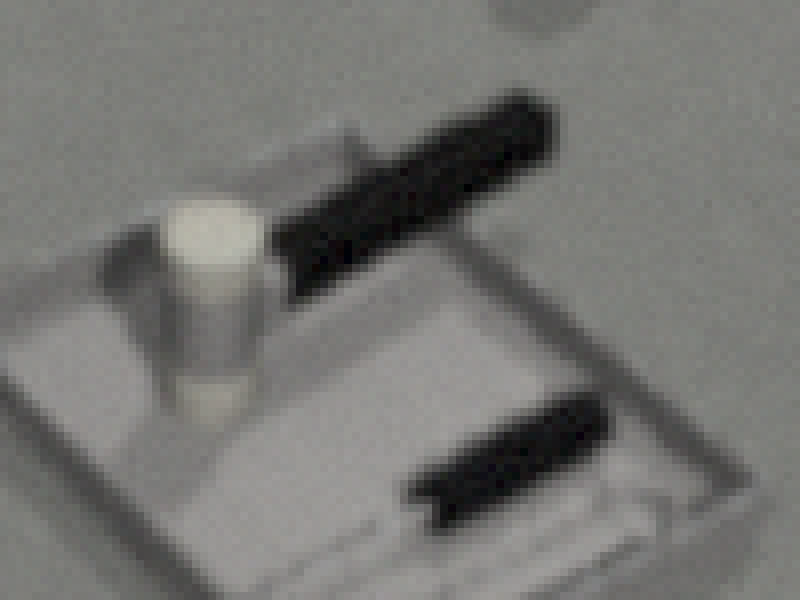

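```bash
cat >> h.py <<'E'
def Rt():
    from scipy.spatial.transform import Rotation as Q
    return Q.from_quat(get_state()['eef_rot']).as_matrix()
def go(target,az):
    """tool-frame shift (mm) to target and turn to tool-x azimuth az; shift is given in axes AFTER turn"""
    s=get_state();R=Rt();a=np.arctan2(R[1,0],R[0,0]);t=-((az-a+np.pi)%(2*np.pi)-np.pi)
    d=np.asarray(target)-s['tool_pos'];x=np.array([np.cos(az),np.sin(az),0]);z=np.array([0,0,-1.]);y=np.cross(z,x)
    print('clock',s['clock'],'pos',s['tool_pos'].round(4),'az',round(a,4),'tilt',(R[:,2]).round(4),'q',s['q'].round(2),'F',s['contact_force'].round(1),'op',round(s['opening'],3))
    print('turn',round(t,4),'dx,dy,dz',(1000*np.array([d@x,d@y,d@z])).round(1), 'now-axes',(1000*R.T@d).round(1))
E
python3 - <<'E'
from h import *
import pickle;T,S=pickle.load(open('s.pkl','rb'))
np.set_printoptions(precision=4,suppress=True)
print('pad1',proj(S,[.443,-.2197,.118]),'seen 278.6,171.1','pad2',proj(S,[.6615,-.2683,.118]),'seen 218.9,176.1')
print('mallet top',proj(S,[.653,.1896,.087]),'seen',245+213/8-.5,230+235/8-.5)
print('handle end',proj(S,[.484,.1369,.06]))
print(plane(S,[278.6,218.9,271.1],[171.1,176.1,258.9],.118)[:2],plane(S,[271.1],[258.9],.087))
for z in(.132,.135,.138,.142):print(z,proj(S,[.443,-.2197,z]))
go([.605,.174,.2],3.437)
E
```

```text
pad1 [[278.9276 169.9705]] seen 278.6,171.1 pad2 [[219.5752 175.7268]] seen 218.9,176.1
mallet top [[271.5305 258.0578]] seen 271.125 258.875
handle end [[312.4012 240.5449]]
[[ 0.4475 -0.2128  0.118 ]
 [ 0.6646 -0.2668  0.118 ]] [[0.6557 0.1926 0.087 ]]
0.132 [[278.992  166.7738]]
0.135 [[279.0058 166.0849]]
0.138 [[279.0197 165.3946]]
0.142 [[279.0383 164.4721]]
clock 1.0 pos [0.2136 0.5874 0.2387] az 2.7928 tilt [ 0.  0. -1.] q [-1.19  0.69 -0.19  1.57  0.16  0.9  -0.22] F [-0.1 -0.1 -0.5] op 1.001
turn -0.6442 dx,dy,dz [-254.1 -509.4   38.7] now-axes [-509.1 -254.7   38.7]
```

send_rows(
  series=[
    {"turn":-0.129,"grip":0.7},
    {"turn":-0.129},
    {"turn":-0.129},
    {"turn":-0.129},
    {"turn":-0.128},
    {"dx":-21.2,"dy":-42.4},
    {"dx":-21.2,"dy":-42.4},
    {"dx":-21.2,"dy":-42.4},
    {"dx":-21.2,"dy":-42.4},
    {"dx":-21.2,"dy":-42.4},
    {"dx":-21.2,"dy":-42.4},
    {"dx":-21.2,"dy":-42.4},
    {"dx":-21.2,"dy":-42.4},
    {"dx":-21.2,"dy":-42.4},
    {"dx":-21.2,"dy":-42.4},
    {"dx":-21.2,"dy":-42.4},
    {"dx":-21.2,"dy":-42.4},
    {},
    {},
  ],
  force=55,
)

```text
schema error: expected keys grip, dx, dy, dz, turn
```

```bash
python3 - <<'E'
from h import *
go([.605,.174,.031],3.437)
s=snapshot('top');save(s,'t2.png')
cv2.imwrite('pics/t2c.png',cv2.resize(s['img'][150:270,140:300,::-1],(800,600),interpolation=cv2.INTER_CUBIC))
E
```

```text
clock 1.0 pos [0.2136 0.5874 0.2387] az 2.7928 tilt [ 0.  0. -1.] q [-1.19  0.69 -0.19  1.57  0.16  0.9  -0.22] F [-0.1 -0.1 -0.5] op 1.001
turn -0.6442 dx,dy,dz [-254.1 -509.4  207.7] now-axes [-509.1 -254.7  207.7]
```

View pics/t2c.png

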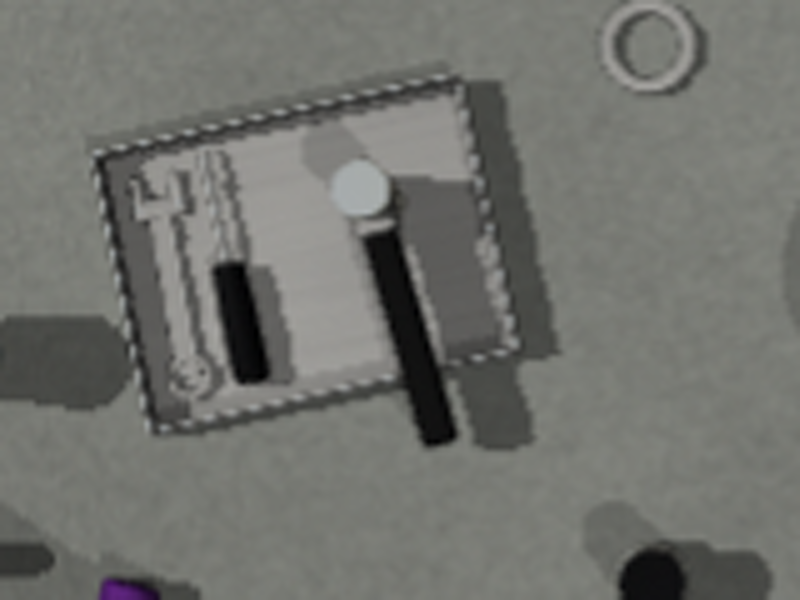

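Every row needs all five keys. I'll resend.

send_rows(
  series=[
    {"dx":0,"dy":0,"dz":0,"turn":-0.129,"grip":0.7},
    {"dx":0,"dy":0,"dz":0,"turn":-0.129,"grip":0.7},
    {"dx":0,"dy":0,"dz":0,"turn":-0.129,"grip":0.7},
    {"dx":0,"dy":0,"dz":0,"turn":-0.129,"grip":0.7},
    {"dx":0,"dy":0,"dz":0,"turn":-0.128,"grip":0.7},
    {"dx":-21.2,"dy":-42.4,"dz":0,"turn":0,"grip":0.7},
    {"dx":-21.2,"dy":-42.4,"dz":0,"turn":0,"grip":0.7},
    {"dx":-21.2,"dy":-42.4,"dz":0,"turn":0,"grip":0.7},
    {"dx":-21.2,"dy":-42.4,"dz":0,"turn":0,"grip":0.7},
    {"dx":-21.2,"dy":-42.4,"dz":0,"turn":0,"grip":0.7},
    {"dx":-21.2,"dy":-42.4,"dz":0,"turn":0,"grip":0.7},
    {"dx":-21.2,"dy":-42.4,"dz":0,"turn":0,"grip":0.7},
    {"dx":-21.2,"dy":-42.4,"dz":0,"turn":0,"grip":0.7},
    {"dx":-21.2,"dy":-42.4,"dz":0,"turn":0,"grip":0.7},
    {"dx":-21.2,"dy":-42.4,"dz":0,"turn":0,"grip":0.7},
    {"dx":-21.2,"dy":-42.4,"dz":0,"turn":0,"grip":0.7},
    {"dx":-21.2,"dy":-42.4,"dz":0,"turn":0,"grip":0.7},
    {"dx":0,"dy":0,"dz":0,"turn":0,"grip":0.7},
    {"dx":0,"dy":0,"dz":0,"turn":0,"grip":0.7},
  ],
  force=55,
)

```text
clock: 2.95
tool_pos: [0.6056, 0.1733, 0.2384]
eef_rot: [-0.145, 0.989, 0.0, -0.0]
contact_force: [-1.1, 0.1, -0.4]
opening: 0.7
```

```bash
python3 - <<'E'
from h import *
go([.605,.174,.031],3.437)
s=snapshot('side');save(s,'s2.png')
cv2.imwrite('pics/s2c.png',cv2.resize(s['img'][170:350,220:420,::-1],(660,594),interpolation=cv2.INTER_CUBIC))
E
```

```text
clock 2.95 pos [0.6056 0.1733 0.2384] az -2.8496 tilt [-3.e-04  0.e+00 -1.e+00] q [-0.12  0.72 -0.43  1.54  0.35  0.96  1.21] F [-1.1  0.1 -0.4] op 0.7
turn -0.0034 dx,dy,dz [  0.3   0.8 207.4] now-axes [  0.3   0.8 207.4]
```

View pics/s2c.png

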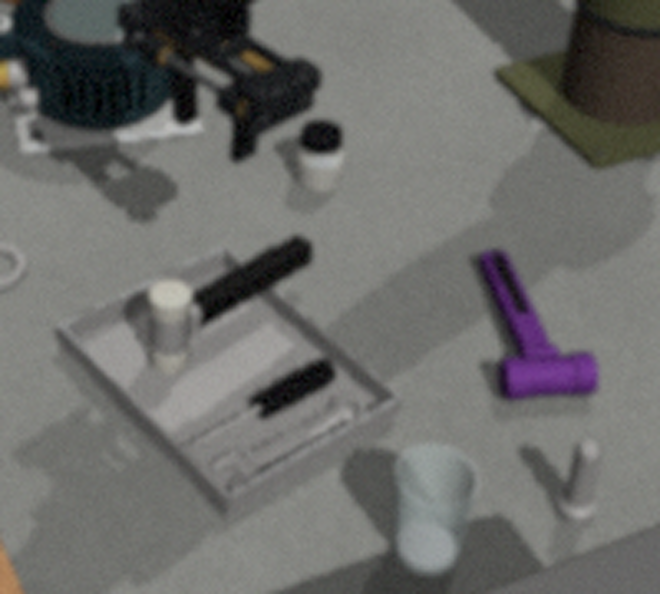

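The gripper hangs above the mallet handle and nothing is disturbed. Next I'll descend and close.

send_rows(
  series=[
    {"dx":0.3,"dy":0.8,"dz":45,"turn":0,"grip":0.7},
    {"dx":0,"dy":0,"dz":45,"turn":0,"grip":0.7},
    {"dx":0,"dy":0,"dz":45,"turn":0,"grip":0.7},
    {"dx":0,"dy":0,"dz":40,"turn":0,"grip":0.7},
    {"dx":0,"dy":0,"dz":20,"turn":0,"grip":0.7},
    {"dx":0,"dy":0,"dz":11,"turn":0,"grip":0.7},
    {"dx":0,"dy":0,"dz":0,"turn":0,"grip":0.7},
    {"dx":0,"dy":0,"dz":0,"turn":0,"grip":0.7},
  ],
)

```text
clock: 3.8
tool_pos: [0.6049, 0.1767, 0.0339]
eef_rot: [-0.148, 0.989, 0.001, 0.001]
contact_force: [0.3, 0.7, -0.2]
opening: 0.699
```

send_rows(
  series=[
    {"dx":0,"dy":0,"dz":0,"turn":0,"grip":0.4},
    {"dx":0,"dy":0,"dz":0,"turn":0,"grip":0.3},
    {"dx":0,"dy":0,"dz":0,"turn":0,"grip":0},
    {"dx":0,"dy":0,"dz":0,"turn":0,"grip":0},
    {"dx":0,"dy":0,"dz":0,"turn":0,"grip":0},
    {"dx":0,"dy":0,"dz":0,"turn":0,"grip":0},
  ],
  force=60,
)

```text
clock: 4.4
tool_pos: [0.6047, 0.175, 0.0329]
eef_rot: [-0.147, 0.989, -0.0, 0.0]
contact_force: [-0.3, -1.2, 1.5]
opening: 0.266
```

```bash
python3 - <<'E'
from h import *
go([.605,.174,.031],3.437)
E
```

```text
clock 4.4 pos [0.6047 0.175  0.0329] az -2.8468 tilt [ 2.e-04 -3.e-04 -1.e+00] q [-0.19  0.99 -0.31  1.67  0.49  0.56  1.08] F [-0.3 -1.2  1.5] op 0.266
turn -0.0006 dx,dy,dz [-0.  -1.   1.9] now-axes [-0.  -1.   1.9]
```

send_rows(
  series=[
    {"dx":0,"dy":0,"dz":-10,"turn":0,"grip":0},
    {"dx":0,"dy":0,"dz":-20,"turn":0,"grip":0},
    {"dx":0,"dy":0,"dz":-40,"turn":0,"grip":0},
    {"dx":0,"dy":0,"dz":-45,"turn":0,"grip":0},
    {"dx":0,"dy":0,"dz":-45,"turn":0,"grip":0},
    {"dx":0,"dy":0,"dz":-35,"turn":0,"grip":0},
    {"dx":0,"dy":0,"dz":-15,"turn":0,"grip":0},
    {"dx":0,"dy":0,"dz":0,"turn":0,"grip":0},
    {"dx":0,"dy":0,"dz":0,"turn":0,"grip":0},
  ],
)

```text
clock: 5.3
tool_pos: [0.6034, 0.1747, 0.2417]
eef_rot: [-0.147, 0.989, -0.0, -0.001]
contact_force: [0.2, -0.4, -6.1]
opening: 0.263
```

```bash
python3 - <<'E'
from h import *
s=snapshot('side');save(s,'s3.png')
cv2.imwrite('pics/s3c.png',cv2.resize(s['img'][120:300,180:380,::-1],(660,594),interpolation=cv2.INTER_CUBIC))
az=np.pi-.25
pin=np.array([.4435,-.219])
g=pin+.05*np.array([np.cos(az),np.sin(az)]);print(g)
go([g[0],g[1],.24],az)
E
```

```text
[ 0.39505438 -0.2066298 ]
clock 5.35 pos [0.6031 0.1745 0.2409] az -2.8462 tilt [-0.0037 -0.0017 -1.    ] q [-0.12  0.72 -0.44  1.54  0.35  0.97  1.2 ] F [ 0.5 -0.6 -5.7] op 0.269
turn 0.5454 dx,dy,dz [ 107.3 -420.7    0.9] now-axes [ 310.  -304.     2.3]
```

View pics/s3c.png

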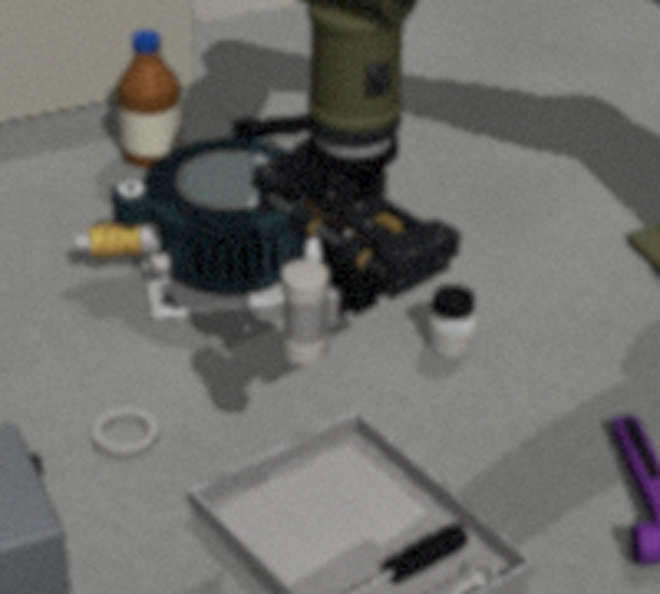

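The mallet is lifted upright in the hand. Next I'll take it over to the pin.

send_rows(
  series=[
    {"dx":0,"dy":0,"dz":0,"turn":0.07,"grip":0},
    {"dx":0,"dy":0,"dz":0,"turn":0.12,"grip":0},
    {"dx":0,"dy":0,"dz":0,"turn":0.12,"grip":0},
    {"dx":0,"dy":0,"dz":0,"turn":0.12,"grip":0},
    {"dx":0,"dy":0,"dz":0,"turn":0.115,"grip":0},
    {"dx":5.7,"dy":-22,"dz":0,"turn":0,"grip":0},
    {"dx":10.7,"dy":-42,"dz":0,"turn":0,"grip":0},
    {"dx":10.7,"dy":-42,"dz":0,"turn":0,"grip":0},
    {"dx":10.7,"dy":-42,"dz":0,"turn":0,"grip":0},
    {"dx":10.7,"dy":-42,"dz":0,"turn":0,"grip":0},
    {"dx":10.7,"dy":-42,"dz":0,"turn":0,"grip":0},
    {"dx":10.7,"dy":-42,"dz":0,"turn":0,"grip":0},
    {"dx":10.7,"dy":-42,"dz":0,"turn":0,"grip":0},
    {"dx":10.7,"dy":-42,"dz":0,"turn":0,"grip":0},
    {"dx":10.7,"dy":-42,"dz":0,"turn":0,"grip":0},
    {"dx":5.3,"dy":-20.7,"dz":0,"turn":0,"grip":0},
    {"dx":0,"dy":0,"dz":0,"turn":0,"grip":0},
    {"dx":0,"dy":0,"dz":0,"turn":0,"grip":0},
  ],
)

```text
clock: 7.15
tool_pos: [0.3959, -0.2056, 0.2418]
eef_rot: [0.125, 0.992, 0.001, -0.001]
contact_force: [-0.2, -0.5, -4.9]
opening: 0.266
```

```bash
python3 - <<'E'
from h import *
az=np.pi-.25
go([.395,-.2066,.2],az)
for n in('side','top'):
    s=snapshot(n);p=proj(s,[.4435,-.219,.2])[0];print(n,p,proj(s,[.4435,-.219,.118])[0])
    import pickle;pickle.dump(s,open(n+'4.pkl','wb'))
    x,y=int(p[0])-50,int(p[1])-37
    cv2.imwrite(f'pics/{n}4.png',cv2.resize(s['img'][y:y+75,x:x+100,::-1],(800,600),interpolation=cv2.INTER_NEAREST));print(x,y)
E
```

```text
clock 7.15 pos [ 0.3959 -0.2056  0.2418] az 2.8909 tilt [-0.0018  0.0015 -1.    ] q [ 0.61  0.47 -0.35  2.07  0.26  0.64  1.41] F [-0.2 -0.5 -4.9] op 0.266
turn -0.0007 dx,dy,dz [ 0.6 -1.2 41.8] now-axes [ 0.5 -1.2 41.8]
side [279.26870689 150.92512716] [278.88353173 170.08762472]
229 113
top [338.84079734 250.33201419] [335.37132327 250.01254885]
288 213
```

View pics/side4.png

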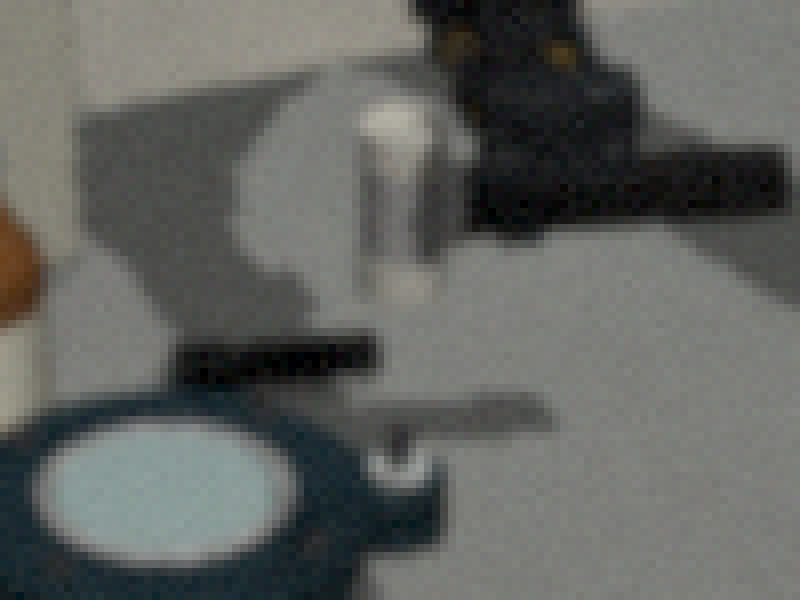

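View pics/top4.png

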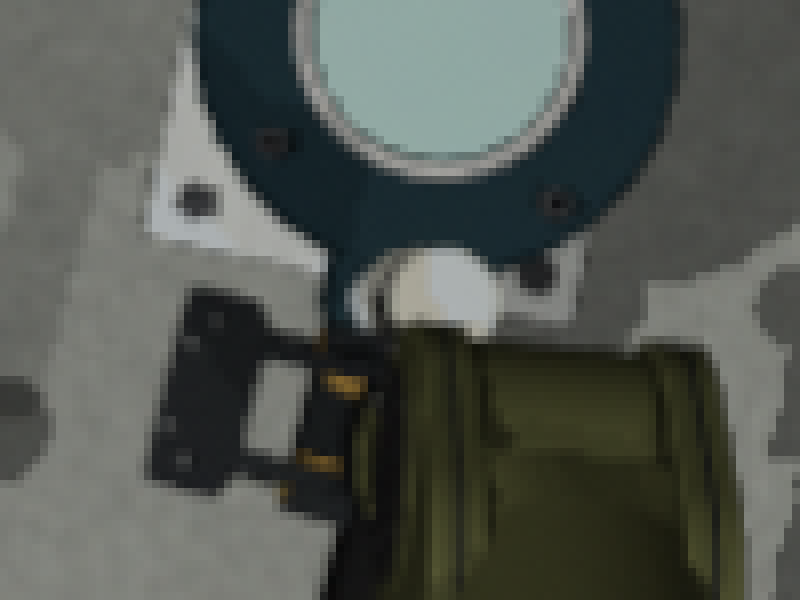

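```bash
python3 - <<'E'
from h import *
import pickle;T=pickle.load(open('top4.pkl','rb'));S=pickle.load(open('side4.pkl','rb'))
np.set_printoptions(precision=4,suppress=True)
print(plane(T,[343.],[250.],.296), plane(S,[278.1],[126.9],.296),'expect',np.array([.3959,-.2056])+.05*np.array([.9689,-.2474]))
u,v=[a.ravel() for a in np.meshgrid(np.arange(337,350),np.arange(244,254))]
w=world(T,u,v);k=(w[:,2]>.28)&(w[:,2]<.31);print(k.sum(),w[k].min(0),w[k].max(0),np.median(w[k],0))
print('pin/expected head at z.296 proj',proj(T,[.444,-.2185,.296]),proj(S,[.444,-.2185,.296]), proj(S,[.444,-.2185,.212]))
r=regions_of(S,'mallet');print([(q['score'],q['extent']) for q in r])
E
```

```text
[[ 0.4457 -0.2178  0.296 ]] [[ 0.4483 -0.2225  0.296 ]] expect [ 0.4443 -0.218 ]
115 [ 0.437  -0.2356  0.2827] [ 0.4628 -0.2003  0.3041] [ 0.4513 -0.2179  0.2962]
pin/expected head at z.296 proj [[343.2703 250.5812]] [[279.6795 127.1585]] [[279.2589 148.1181]]
[(0.88, [366.2, 245.5, 401.9, 291.6]), (0.71, [276.6, 123.7, 327.8, 149.9])]
```

send_rows(
  series=[
    {"dx":1,"dy":0,"dz":20,"turn":0,"grip":0},
    {"dx":0,"dy":0,"dz":20,"turn":0,"grip":0},
    {"dx":0,"dy":0,"dz":0,"turn":0,"grip":0},
    {"dx":0,"dy":0,"dz":0,"turn":0,"grip":0},
    {"dx":0,"dy":0,"dz":12,"turn":0,"grip":0},
    {"dx":0,"dy":0,"dz":30,"turn":0,"grip":0},
  ],
)

```text
clock: 7.9
tool_pos: [0.3987, -0.2064, 0.1629]
eef_rot: [0.125, 0.992, -0.001, 0.004]
contact_force: [-11.1, 3.9, 26.4]
opening: 0.268
```

send_rows(
  series=[
    {"dx":0,"dy":0,"dz":-30,"turn":0,"grip":0},
    {"dx":0,"dy":0,"dz":-30,"turn":0,"grip":0},
    {"dx":0,"dy":0,"dz":0,"turn":0,"grip":0},
  ],
)

```text
clock: 8.2
tool_pos: [0.3988, -0.2061, 0.2241]
eef_rot: [0.124, 0.992, -0.001, 0.004]
contact_force: [1.5, -0.2, -5.8]
opening: 0.264
```

```bash
cat >>h.py <<'E'
def look(k):
    go([.395,-.2066,.2],np.pi-.25)
    s=snapshot('side');cv2.imwrite(f'pics/side{k}.png',cv2.resize(s['img'][113:188,229:329,::-1],(800,600),interpolation=cv2.INTER_CUBIC))
E
python3 -c "
from h import *
look(5)"
```

```text
clock 8.2 pos [ 0.3988 -0.2061  0.2241] az 2.8922 tilt [ 0.0081 -0.0026 -1.    ] q [ 0.6   0.5  -0.34  2.09  0.29  0.58  1.38] F [ 1.5 -0.2 -5.8] op 0.264
turn 0.0006 dx,dy,dz [ 3.5 -1.4 24.1] now-axes [ 3.7 -1.4 24. ]
```

View pics/side5.png

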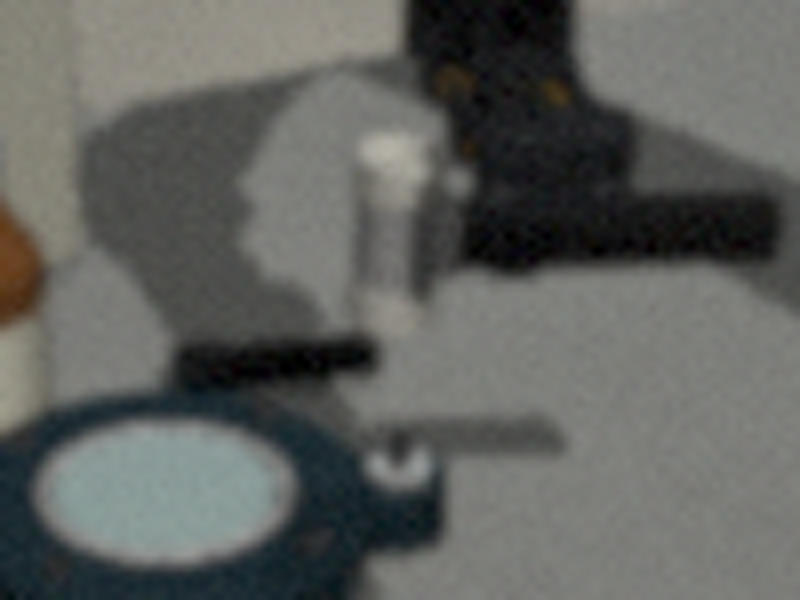

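send_rows(
  series=[
    {"dx":3,"dy":-1,"dz":0,"turn":0,"grip":0},
    {"dx":0,"dy":0,"dz":26,"turn":0,"grip":0},
    {"dx":0,"dy":0,"dz":40,"turn":0,"grip":0},
    {"dx":0,"dy":0,"dz":-40,"turn":0,"grip":0},
    {"dx":0,"dy":0,"dz":-26,"turn":0,"grip":0},
    {"dx":0,"dy":0,"dz":0,"turn":0,"grip":0},
    {"dx":0,"dy":0,"dz":0,"turn":0,"grip":0},
  ],
)

```text
clock: 8.95
tool_pos: [0.3918, -0.2058, 0.2202]
eef_rot: [0.125, 0.992, -0.0, -0.0]
contact_force: [-0.3, 0.2, -5.0]
opening: 0.266
```

```bash
python3 -c "
from h import *
look(6)"
```

```text
clock 8.95 pos [ 0.3918 -0.2058  0.2202] az 2.8917 tilt [-5.e-04 -0.e+00 -1.e+00] q [ 0.61  0.5  -0.34  2.11  0.3   0.58  1.37] F [-0.3  0.2 -5. ] op 0.266
turn 0.0001 dx,dy,dz [-3.3 -0.  20.2] now-axes [-3.3 -0.  20.2]
```

View pics/side6.png

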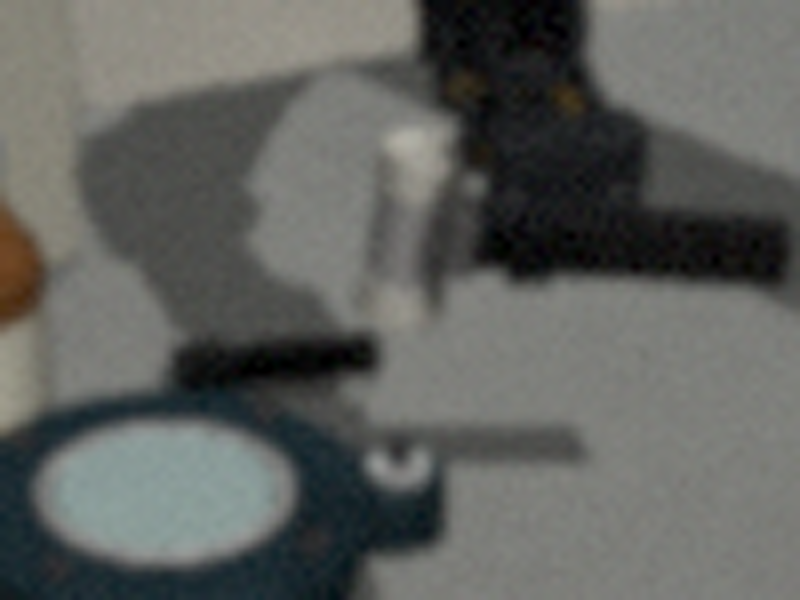

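The pin has dropped about 7 mm in two blows. The mallet has tilted roughly 6° in the hand, so I'll bring the pin under the hand-side part of the face. That shortens the lever and lets the lowest edge strike.

send_rows(
  series=[
    {"dx":-11.5,"dy":0,"dz":0,"turn":0,"grip":0},
    {"dx":0,"dy":0,"dz":0,"turn":0,"grip":0},
    {"dx":0,"dy":0,"dz":0,"turn":0,"grip":0},
    {"dx":0,"dy":0,"dz":20,"turn":0,"grip":0},
    {"dx":0,"dy":0,"dz":45,"turn":0,"grip":0},
    {"dx":0,"dy":0,"dz":-45,"turn":0,"grip":0},
    {"dx":0,"dy":0,"dz":-20,"turn":0,"grip":0},
    {"dx":0,"dy":0,"dz":0,"turn":0,"grip":0},
    {"dx":0,"dy":0,"dz":0,"turn":0,"grip":0},
  ],
)

```text
clock: 9.9
tool_pos: [0.4028, -0.2087, 0.2206]
eef_rot: [0.125, 0.992, -0.0, -0.0]
contact_force: [-1.0, -0.3, -5.4]
opening: 0.269
```

```bash
python3 -c "
from h import *
look(7)"
```

```text
clock 9.9 pos [ 0.4028 -0.2087  0.2206] az 2.8915 tilt [-1.e-04 -5.e-04 -1.e+00] q [ 0.61  0.52 -0.35  2.08  0.31  0.6   1.36] F [-1.  -0.3 -5.4] op 0.269
turn -0.0 dx,dy,dz [ 8.1  0.1 20.6] now-axes [ 8.1  0.1 20.6]
```

View pics/side7.png

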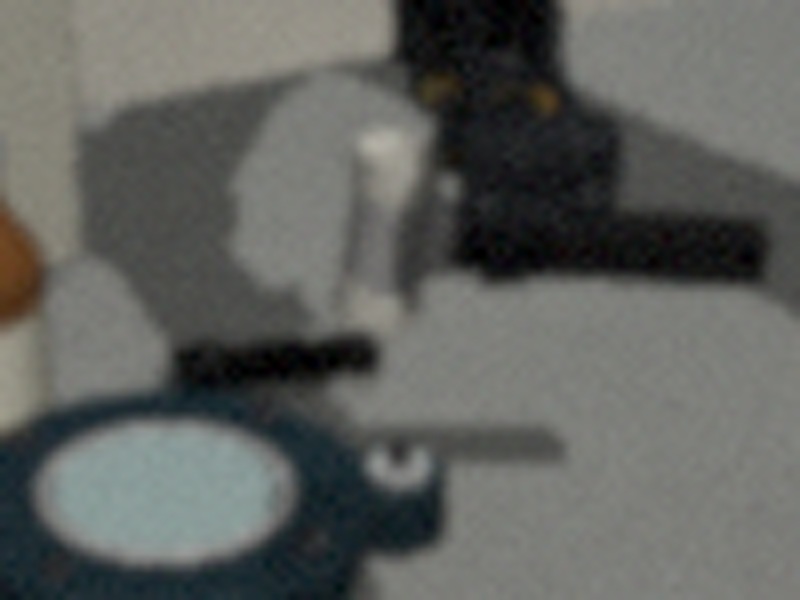

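send_rows(
  series=[
    {"dx":0,"dy":0,"dz":26,"turn":0,"grip":0},
    {"dx":0,"dy":0,"dz":45,"turn":0,"grip":0},
    {"dx":0,"dy":0,"dz":-45,"turn":0,"grip":0},
    {"dx":0,"dy":0,"dz":-26,"turn":0,"grip":0},
    {"dx":0,"dy":0,"dz":0,"turn":0,"grip":0},
    {"dx":0,"dy":0,"dz":0,"turn":0,"grip":0},
  ],
)

```text
clock: 10.55
tool_pos: [0.403, -0.2087, 0.2207]
eef_rot: [0.125, 0.992, -0.0, 0.0]
contact_force: [-0.7, -0.3, -4.9]
opening: 0.265
```

```bash
python3 -c "
from h import *
look(8)"
```

```text
clock 10.55 pos [ 0.403  -0.2087  0.2207] az 2.8917 tilt [ 3.e-04 -8.e-04 -1.e+00] q [ 0.62  0.52 -0.36  2.08  0.32  0.6   1.35] F [-0.7 -0.3 -4.9] op 0.265
turn 0.0001 dx,dy,dz [ 8.2  0.  20.7] now-axes [ 8.3  0.1 20.7]
```

View pics/side8.png

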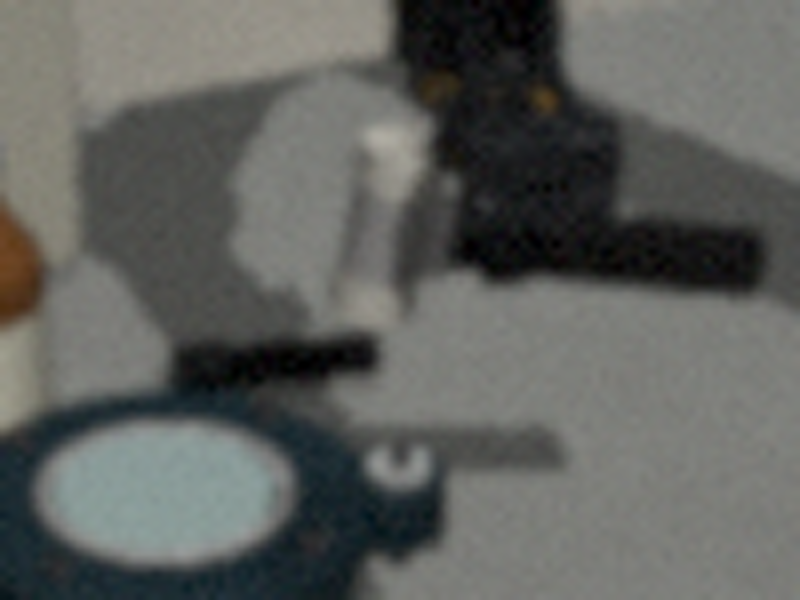

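send_rows(
  series=[
    {"dx":0,"dy":0,"dz":-25,"turn":0,"grip":0},
    {"dx":0,"dy":0,"dz":0,"turn":0,"grip":0},
    {"dx":0,"dy":0,"dz":50,"turn":0,"grip":0},
    {"dx":0,"dy":0,"dz":50,"turn":0,"grip":0},
    {"dx":0,"dy":0,"dz":-50,"turn":0,"grip":0},
    {"dx":0,"dy":0,"dz":-25,"turn":0,"grip":0},
    {"dx":0,"dy":0,"dz":0,"turn":0,"grip":0},
    {"dx":0,"dy":0,"dz":0,"turn":0,"grip":0},
  ],
)

```text
clock: 11.4
tool_pos: [0.403, -0.2087, 0.2202]
eef_rot: [0.125, 0.992, -0.0, 0.0]
contact_force: [-0.1, 0.2, -5.7]
opening: 0.268
```

```bash
python3 -c "
from h import *
look(9)"
```

```text
clock 11.4 pos [ 0.403  -0.2087  0.2202] az 2.8916 tilt [-0.e+00 -4.e-04 -1.e+00] q [ 0.63  0.52 -0.38  2.08  0.33  0.6   1.34] F [-0.1  0.2 -5.7] op 0.268
turn 0.0 dx,dy,dz [ 8.3  0.  20.2] now-axes [ 8.3  0.  20.2]
```

View pics/side9.png

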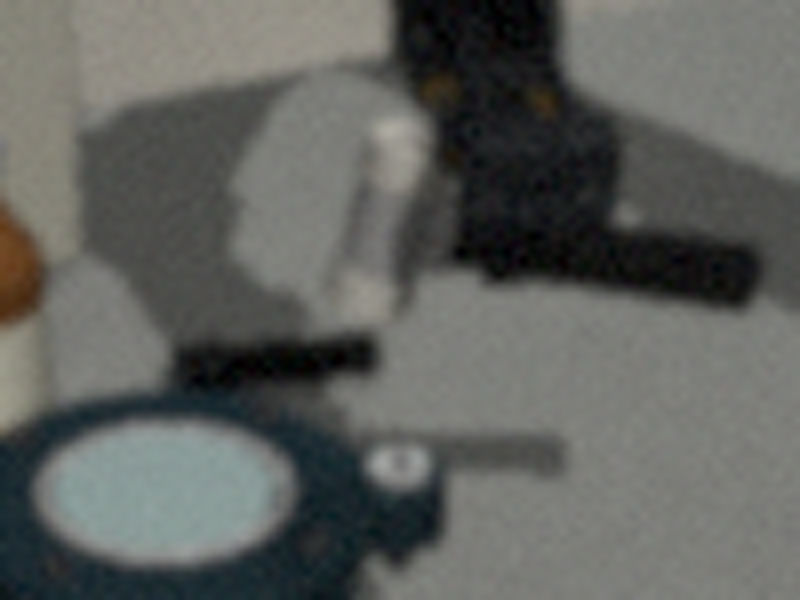

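```bash
python3 - <<'E'
from h import *
s=snapshot('side');np.set_printoptions(precision=1,suppress=True,linewidth=200)
save(s,'s10.png')
cv2.imwrite('pics/s10c.png',cv2.resize(s['img'][158:188,210:290,::-1],(800,300),interpolation=cv2.INTER_NEAREST))
for c in((278,170),(218,176)):
    u,v=[a.ravel() for a in np.meshgrid(np.arange(c[0]-5,c[0]+6),np.arange(c[1]-5,c[1]+6))]
    print(1000*world(s,u,v)[:,2].reshape(11,11))
    print(s['img'].astype(int).sum(2)[c[1]-5:c[1]+6,c[0]-5:c[0]+6])
E
```

```text
[[ -1.9  -0.9  -2.8  -1.9  -4.3  -1.4   3.4  -4.3  -4.1   1.4  -5.5]
 [ -5.4  -3.8  -2.2  -0.9  -2.6  -0.7   0.5  -3.7  -2.2  -1.7  -1.3]
 [  0.7  -0.6   1.    0.9   1.4  -0.5  -1.4  -4.5  -2.2  -0.9  -4.7]
 [ -1.4  -3.8  -0.4  -6.2  -3.6   1.9  -6.   -2.8  -4.   -3.3  -3.5]
 [114.2  -2.1 110.7 117.2 117.9 119.5 113.  116.9 115.5  -2.4  -5.9]
 [114.6 112.  118.2 111.5 117.8 120.6 123.1 119.5 115.1 119.2 111.8]
 [110.2 110.2 114.9 118.  117.  117.7 113.8 114.2 116.7 121.9 114.3]
 [113.2 112.1 111.9 114.8 117.8 116.1 116.  112.4 110.3 111.8 110.6]
 [113.1 111.5 116.6 111.9 112.7 110.5 111.6 107.8 111.3 111.5 112.7]
 [113.2 109.2 109.9 108.4 116.3 112.6 112.3 113.4 109.7 116.  110.3]
 [115.6 111.6 114.9 112.7 112.6 108.6 110.1 111.1 111.6 109.2 110. ]]
[[340 361 358 368 368 365 372 377 365 374 378]
 [310 309 311 339 324 328 333 342 327 344 349]
 [267 256 264 281 280 271 281 285 279 293 293]
 [214 230 245 295 322 319 311 326 315 269 237]
 [161 216 301 393 413 386 383 424 401 317 231]
 [149 240 382 463 443 375 355 432 439 343 227]
 [149 224 371 462 453 387 383 428 436 343 214]
 [121 178 2
[... 755 characters left out ...]
 113.2 109.7 112.6 112.7 107.4 110.8 114.7]
 [ -5.9 109.2 109.9 111.3 112.6 111.9 114.  109.3 115.1 113.5 118. ]
 [  0.6 105.5 107.  108.6 110.3 107.7 108.4 111.  109.  108.7 107.7]]
[[319 316 311 317 320 314 304 301 286 281 247]
 [322 320 324 315 320 307 319 313 323 313 254]
 [314 318 311 318 327 319 325 322 313 307 244]
 [319 316 315 330 332 358 376 385 365 327 237]
 [315 304 332 387 400 402 404 402 432 393 279]
 [284 271 328 431 467 413 356 379 468 456 332]
 [259 215 298 424 475 430 391 422 479 459 325]
 [250 175 222 329 409 447 440 445 432 389 268]
 [241 164 144 225 301 360 382 347 319 265 181]
 [231 146 100 131 194 232 231 219 200 161 134]
 [243 162  93  86 109 117 124 132 105 126 115]]
```

View pics/s10c.png

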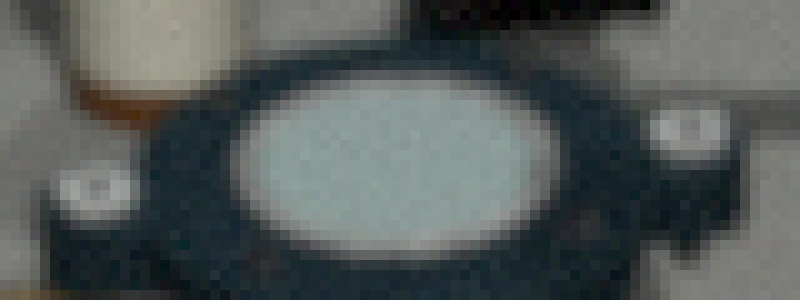

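The pin is now almost flush, at 118–120 mm by depth. The mallet has tilted about 0.2 rad tail-down in the hand. I'll take it back over the tray, where the rim levels it as I lower, and look at the pin with the arm out of the way.

```bash
python3 - <<'E'
from h import *
go([.6047,.175,.2207],3.4364)
E
```

```text
clock 11.5 pos [ 0.4024 -0.2085  0.2203] az 2.8918 tilt [-1.e-03 -5.e-04 -1.e+00] q [ 0.63  0.52 -0.38  2.08  0.33  0.6   1.34] F [-0.6 -0.3 -5.2] op 0.266
turn -0.5446 dx,dy,dz [-305.   308.2   -0.4] now-axes [-101.2  421.6   -0.7]
```

send_rows(
  series=[
    {"dx":-5.1,"dy":21.6,"dz":-10,"turn":0,"grip":0},
    {"dx":-10.1,"dy":42,"dz":0,"turn":0,"grip":0},
    {"dx":-10.1,"dy":42,"dz":0,"turn":0,"grip":0},
    {"dx":-10.1,"dy":42,"dz":0,"turn":0,"grip":0},
    {"dx":-10.1,"dy":42,"dz":0,"turn":0,"grip":0},
    {"dx":-10.1,"dy":42,"dz":0,"turn":0,"grip":0},
    {"dx":-10.1,"dy":42,"dz":0,"turn":0,"grip":0},
    {"dx":-10.1,"dy":42,"dz":0,"turn":0,"grip":0},
    {"dx":-10.1,"dy":42,"dz":0,"turn":0,"grip":0},
    {"dx":-10.1,"dy":42,"dz":0,"turn":0,"grip":0},
    {"dx":-5.2,"dy":22,"dz":0,"turn":0,"grip":0},
    {"dx":0,"dy":0,"dz":0,"turn":-0.1,"grip":0},
    {"dx":0,"dy":0,"dz":0,"turn":-0.12,"grip":0},
    {"dx":0,"dy":0,"dz":0,"turn":-0.12,"grip":0},
    {"dx":0,"dy":0,"dz":0,"turn":-0.12,"grip":0},
    {"dx":0,"dy":0,"dz":0,"turn":-0.0846,"grip":0},
    {"dx":0,"dy":0,"dz":0,"turn":0,"grip":0},
    {"dx":0,"dy":0,"dz":0,"turn":0,"grip":0},
  ],
)

```text
clock: 13.3
tool_pos: [0.6053, 0.1744, 0.2302]
eef_rot: [-0.146, 0.989, -0.0, -0.0]
contact_force: [0.5, 0.7, -5.0]
opening: 0.266
```

```bash
python3 - <<'E'
from h import *
go([.6047,.175,.0335],3.4364)
np.set_printoptions(precision=1,suppress=True,linewidth=200)
s=snapshot('top');S=snapshot('side')
cv2.imwrite('pics/t11c.png',cv2.resize(s['img'][165:275,290:400,::-1],(600,600),interpolation=cv2.INTER_NEAREST))
cv2.imwrite('pics/s11c.png',cv2.resize(S['img'][130:280,200:400,::-1],(800,600),interpolation=cv2.INTER_CUBIC))
for c in((335,250),(349,183)):
    u,v=[a.ravel() for a in np.meshgrid(np.arange(c[0]-5,c[0]+6),np.arange(c[1]-5,c[1]+6))]
    print(1000*world(s,u,v)[:,2].reshape(11,11))
    g=s['img'].astype(int).sum(2)[c[1]-5:c[1]+6,c[0]-5:c[0]+6];print(g)
E
```

```text
clock 13.3 pos [0.6053 0.1744 0.2302] az -2.8488 tilt [-7.e-04 -9.e-04 -1.e+00] q [-0.09  0.74 -0.48  1.55  0.39  0.96  1.16] F [ 0.5  0.7 -5. ] op 0.266
turn -0.002 dx,dy,dz [  0.4   0.7 196.7] now-axes [  0.2   0.9 196.7]
[[115.1 114.8 116.  112.4 117.3 112.9 120.7 112.6 112.7 115.1 114.6]
 [115.1 115.4 112.6 116.6 114.4 116.9 119.6 122.  115.5 116.1 109. ]
 [113.3 115.9 106.2 121.1 119.8 112.7 118.7 120.3 115.9 116.  113.3]
 [117.1 112.5 116.3 120.8 116.4 118.4 116.5 111.2 114.6 114.3 118.7]
 [118.7 116.4 121.3 122.4 123.2 125.7 121.3 122.3 125.  122.2 116. ]
 [110.1 116.4 118.  117.5 118.4 122.9 119.5 119.  117.9 125.4 119.8]
 [111.8 115.5 120.  119.3 112.6 121.1 121.8 116.4 112.1 117.3 116. ]
 [114.9 114.6 115.3 120.  117.9 113.9 118.  119.  113.8 122.  105.7]
 [118.2 109.4 122.3 110.2 112.8 120.4 124.9 114.5 121.7 112.9 113. ]
 [110.8 114.6 112.6 118.7 116.8 112.3 120.8 119.2 121.  110.7 109.8]
 [  1.6 109.5 119.6 115.2 111.1 115.7 109.4 113.2 119.8 120.2 115.4]]
[[ 97 117 118 114 113 121 121 122 124 123 125]
 [108 120 112 189 280 325 356 286 145 116 110]
 [117 115 188 382 499 
[... 1100 characters left out ...]
 111.6  110.9  114.8]
 [ 113.3  111.   109.4  114.8  115.8  118.6  115.5  126.8  110.6  111.4  115.6]
 [ 111.1  115.6  115.7  113.8  117.4  119.4  118.4  118.4  113.3  117.2  112. ]]
[[241 170 148 138 120 113 118 131 142 148 187]
 [195 127 110 107 185 281 253 165 108 112 133]
 [120 109 193 378 500 512 507 501 405 145 107]
 [104 138 351 529 551 526 510 552 534 402 111]
 [107 254 465 525 424 279 284 439 552 471 223]
 [107 307 509 491 292  93  90 311 507 478 244]
 [106 313 517 536 410 105 109 348 540 479 244]
 [114 239 449 552 504 363 377 519 551 458 179]
 [117 142 309 489 546 525 527 552 494 303 123]
 [ 77  93 151 267 407 480 446 384 307 134 111]
 [ 72  76  80 101 174 225 203 171 148 107 104]]
```

View pics/t11c.png

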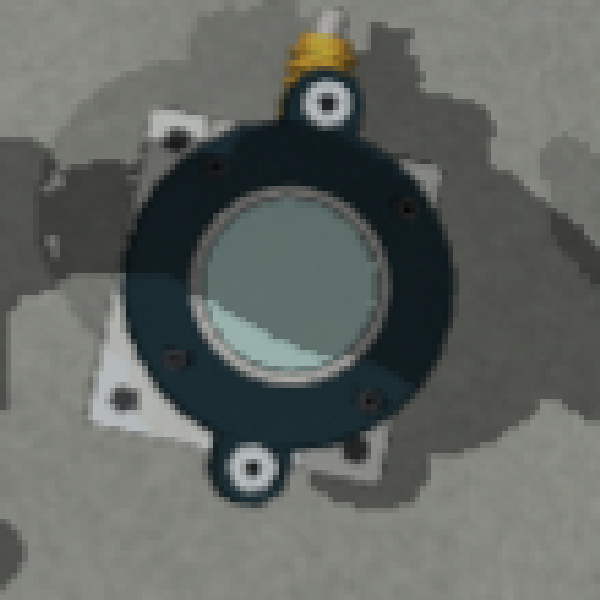

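View pics/s11c.png

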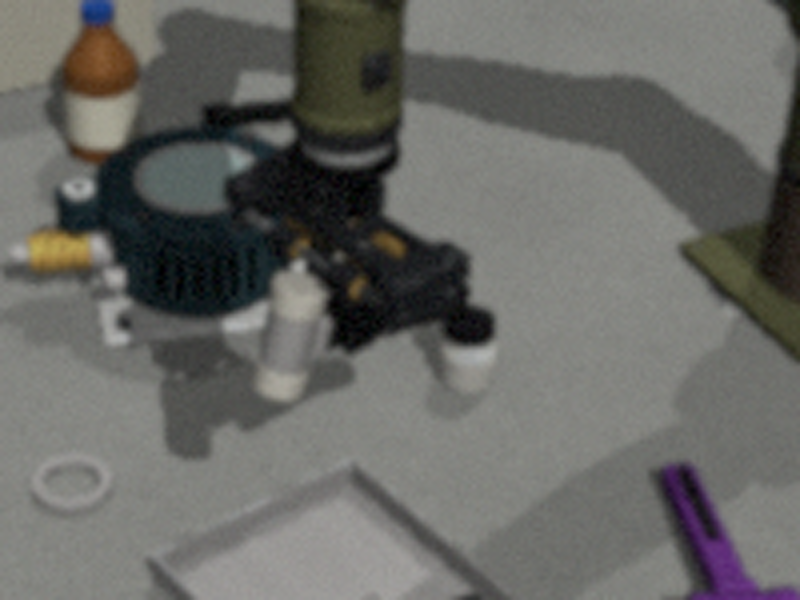

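```bash
python3 - <<'E'
from h import *
P={'proud':[(340,250)],}
acc={}
for i in range(14):
    s=snapshot('top')
    for n,c in(('proud',(335,250)),('flush',(349,183))):
        u,v=[a.ravel() for a in np.meshgrid(np.arange(c[0]-4,c[0]+5),np.arange(c[1]-3,c[1]+4))]
        z=world(s,u,v)[:,2]*1000;g=s['img'].astype(int).sum(2)[v,u]
        if i==0: acc[n]=[g,[]]
        acc[n][1].append(z)
for n,(g,z) in acc.items():
    z=np.median(z,0);print(n,'pin',z[g<330].round(1),z[g<330].mean().round(2),'pad',z[g>480].mean().round(2),z[g>480].round(1))
E
```

```text
proud pin [112.9 114.2 116.4 113.6 113.2 120.9 112.2 119.5 119.7 120.6 113.5 120.2
 119.8 112.8 116.4 118.  118.4] 116.61 pad 118.95 [119.2 120.4 119.1 119.3 118.1 118.7 119.3 119.3 118.7 119.  118.5 118.6
 118.5 119.8 119.  119.9 119.8 115.4 119.1 118.5 116.4 118.4 119.5 120.9
 119.  118.9 119.2 117.6 119.2 121.2]
flush pin [116.7 112.6 113.2 114.6 112.7 121.2 119.9 115.6 119.1 119.7 117.5 117.5
 116.6 119.4 119.7 115.7 112.9 113.6 113.2] 116.39 pad 118.69 [118.8 117.5 118.8 118.3 117.4 120.1 116.5 119.8 116.8 118.5 119.6 119.3
 119.7 118.4 118.7 117.6 117.2 119.2 118.5 118.3 120.2 119.8 119.8 118.6
 119.9 118.5 118.7 118.6]
```

Averaged depth puts the pin within about 1 mm of the pad, possibly just proud. There is plenty of time, so I'll level the mallet on the tray rim and go back for a square finishing blow.

send_rows(
  series=[
    {"dx":0.4,"dy":0.7,"dz":40,"turn":-0.002,"grip":0},
    {"dx":0,"dy":0,"dz":40,"turn":0,"grip":0},
    {"dx":0,"dy":0,"dz":40,"turn":0,"grip":0},
    {"dx":0,"dy":0,"dz":25,"turn":0,"grip":0},
    {"dx":0,"dy":0,"dz":10,"turn":0,"grip":0},
    {"dx":0,"dy":0,"dz":8,"turn":0,"grip":0},
    {"dx":0,"dy":0,"dz":8,"turn":0,"grip":0},
    {"dx":0,"dy":0,"dz":8,"turn":0,"grip":0},
    {"dx":0,"dy":0,"dz":0,"turn":0,"grip":0},
  ],
)

```text
clock: 15.0
tool_pos: [0.6051, 0.1753, 0.0515]
eef_rot: [-0.148, 0.989, -0.0, -0.0]
contact_force: [-0.3, -0.7, -5.8]
opening: 0.268
```

send_rows(
  series=[
    {"dx":0,"dy":0,"dz":6,"turn":0,"grip":0},
    {"dx":0,"dy":0,"dz":5,"turn":0,"grip":0},
    {"dx":0,"dy":0,"dz":4,"turn":0,"grip":0},
    {"dx":0,"dy":0,"dz":0,"turn":0,"grip":0},
  ],
)

```text
clock: 15.4
tool_pos: [0.6059, 0.1758, 0.0368]
eef_rot: [-0.148, 0.989, 0.0, 0.001]
contact_force: [2.2, 1.1, 0.7]
opening: 0.268
```

```bash
python3 - <<'E'
from h import *
go([.6047,.175,.0335],3.4364)
S=snapshot('side')
cv2.imwrite('pics/s12c.png',cv2.resize(S['img'][215:315,235:368,::-1],(798,600),interpolation=cv2.INTER_CUBIC))
E
```

```text
clock 15.4 pos [0.6059 0.1758 0.0368] az -2.8449 tilt [ 1.2e-03  8.0e-04 -1.0e+00] q [-0.16  0.99 -0.35  1.66  0.55  0.59  1.03] F [2.2 1.1 0.7] op 0.268
turn 0.0019 dx,dy,dz [ 1.4 -0.4  3.3] now-axes [ 1.4 -0.4  3.3]
```

View pics/s12c.png

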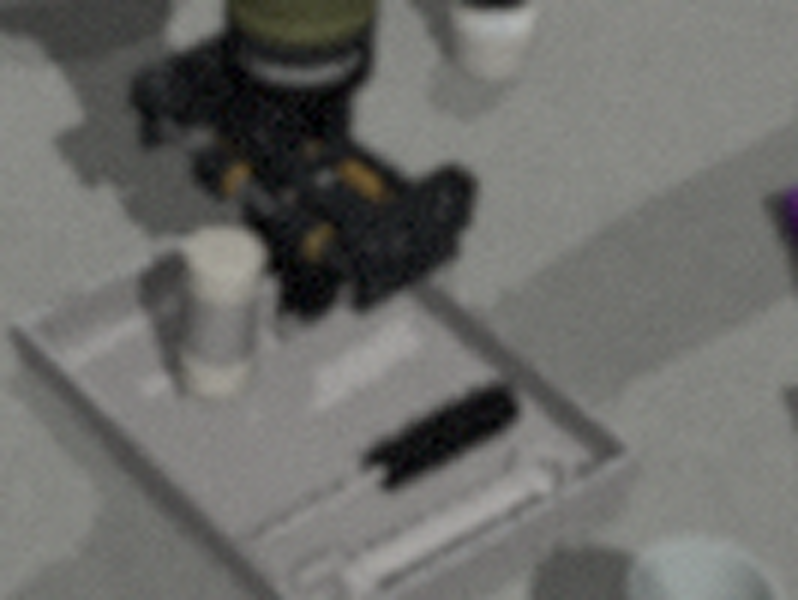

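send_rows(
  series=[
    {"dx":0,"dy":0,"dz":2,"turn":0,"grip":0},
    {"dx":0,"dy":0,"dz":2,"turn":0,"grip":0},
    {"dx":0,"dy":0,"dz":0,"turn":0,"grip":0},
  ],
)

```text
clock: 15.75
tool_pos: [0.6055, 0.1756, 0.0327]
eef_rot: [-0.148, 0.989, 0.0, 0.0]
contact_force: [1.8, 1.2, 1.3]
opening: 0.262
```

send_rows(
  series=[
    {"dx":0,"dy":0,"dz":0,"turn":0,"grip":0.3},
    {"dx":0,"dy":0,"dz":0,"turn":0,"grip":0.33},
    {"dx":0,"dy":0,"dz":0,"turn":0,"grip":0.33},
    {"dx":0,"dy":0,"dz":0,"turn":0,"grip":0},
    {"dx":0,"dy":0,"dz":0,"turn":0,"grip":0},
    {"dx":0,"dy":0,"dz":0,"turn":0,"grip":0},
    {"dx":0,"dy":0,"dz":0,"turn":0,"grip":0},
  ],
  force=60,
)

```text
clock: 16.45
tool_pos: [0.6049, 0.1754, 0.0326]
eef_rot: [-0.148, 0.989, -0.0, -0.0]
contact_force: [-1.1, 0.3, 0.2]
opening: 0.267
```

```bash
python3 - <<'E'
from h import *
go([.6047,.175,.0335],3.4364)
S=snapshot('side')
cv2.imwrite('pics/s13c.png',cv2.resize(S['img'][215:315,235:368,::-1],(798,600),interpolation=cv2.INTER_CUBIC))
T=snapshot('top')
cv2.imwrite('pics/t13c.png',cv2.resize(T['img'][155:255,135:268,::-1],(798,600),interpolation=cv2.INTER_CUBIC))
E
```

```text
clock 16.45 pos [0.6049 0.1754 0.0326] az -2.8446 tilt [-7.e-04 -2.e-04 -1.e+00] q [-0.17  0.99 -0.35  1.67  0.55  0.58  1.03] F [-1.1  0.3  0.2] op 0.267
turn 0.0022 dx,dy,dz [ 0.3 -0.3 -0.9] now-axes [ 0.3 -0.3 -0.9]
```

View pics/s13c.png

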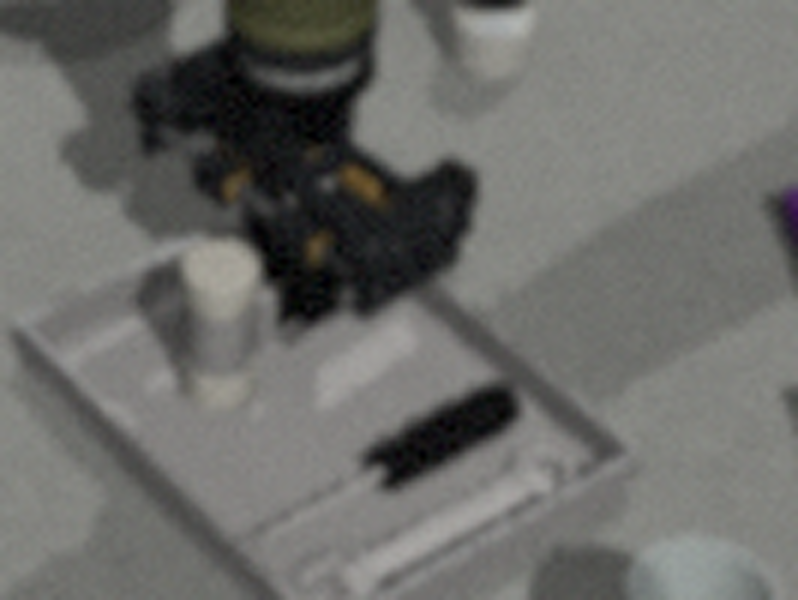

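View pics/t13c.png

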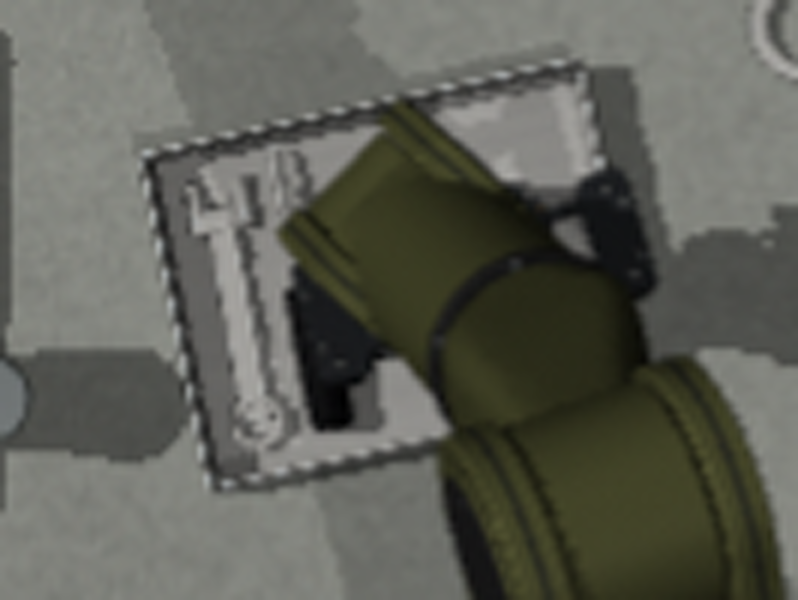

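The mallet is upright and gripped again. Next is the lift and return to the pin.

send_rows(
  series=[
    {"dx":0,"dy":0,"dz":-15,"turn":0,"grip":0},
    {"dx":0,"dy":0,"dz":-35,"turn":0,"grip":0},
    {"dx":0,"dy":0,"dz":-45,"turn":0,"grip":0},
    {"dx":0,"dy":0,"dz":-45,"turn":0,"grip":0},
    {"dx":0,"dy":0,"dz":-40,"turn":0,"grip":0},
    {"dx":0,"dy":0,"dz":-20,"turn":0,"grip":0},
    {"dx":0,"dy":0,"dz":-8,"turn":0.07,"grip":0},
    {"dx":0,"dy":0,"dz":0,"turn":0.12,"grip":0},
    {"dx":0,"dy":0,"dz":0,"turn":0.12,"grip":0},
    {"dx":0,"dy":0,"dz":0,"turn":0.12,"grip":0},
    {"dx":0,"dy":0,"dz":0,"turn":0.117,"grip":0},
  ],
)

```text
clock: 17.65
tool_pos: [0.6044, 0.1751, 0.241]
eef_rot: [0.127, 0.992, -0.0, -0.001]
contact_force: [-1.0, 0.3, -5.2]
opening: 0.266
```

send_rows(
  series=[
    {"dx":5.2,"dy":-22,"dz":0,"turn":0,"grip":0},
    {"dx":10.3,"dy":-42,"dz":0,"turn":0,"grip":0},
    {"dx":10.3,"dy":-42,"dz":0,"turn":0,"grip":0},
    {"dx":10.3,"dy":-42,"dz":0,"turn":0,"grip":0},
    {"dx":10.3,"dy":-42,"dz":0,"turn":0,"grip":0},
    {"dx":10.3,"dy":-42,"dz":0,"turn":0,"grip":0},
    {"dx":10.3,"dy":-42,"dz":0,"turn":0,"grip":0},
    {"dx":10.3,"dy":-42,"dz":0,"turn":0,"grip":0},
    {"dx":10.3,"dy":-42,"dz":0,"turn":0,"grip":0},
    {"dx":10.3,"dy":-42,"dz":0,"turn":0,"grip":0},
    {"dx":5.8,"dy":-22.4,"dz":0,"turn":0,"grip":0},
    {"dx":0,"dy":0,"dz":0,"turn":0,"grip":0},
    {"dx":0,"dy":0,"dz":0,"turn":0,"grip":0},
  ],
)

```text
clock: 18.95
tool_pos: [0.4, -0.2082, 0.2411]
eef_rot: [0.125, 0.992, 0.0, 0.0]
contact_force: [0.2, 0.8, -4.6]
opening: 0.266
```

```bash
python3 - <<'E'
from h import *
go([.3999,-.2082,.2],2.8916)
look(14)
E
```

```text
clock 18.95 pos [ 0.4    -0.2082  0.2411] az 2.8903 tilt [ 5.e-04  1.e-04 -1.e+00] q [ 0.65  0.48 -0.4   2.06  0.3   0.65  1.36] F [ 0.2  0.8 -4.6] op 0.266
turn -0.0013 dx,dy,dz [ 0.1  0.  41.1] now-axes [ 0.1  0.  41.1]
clock 18.95 pos [ 0.4    -0.2082  0.2411] az 2.8903 tilt [ 5.e-04  1.e-04 -1.e+00] q [ 0.65  0.48 -0.4   2.06  0.3   0.65  1.36] F [ 0.2  0.8 -4.6] op 0.266
turn -0.0013 dx,dy,dz [ 5.2  0.4 41.1] now-axes [ 5.2  0.3 41.1]
```

View pics/side14.png

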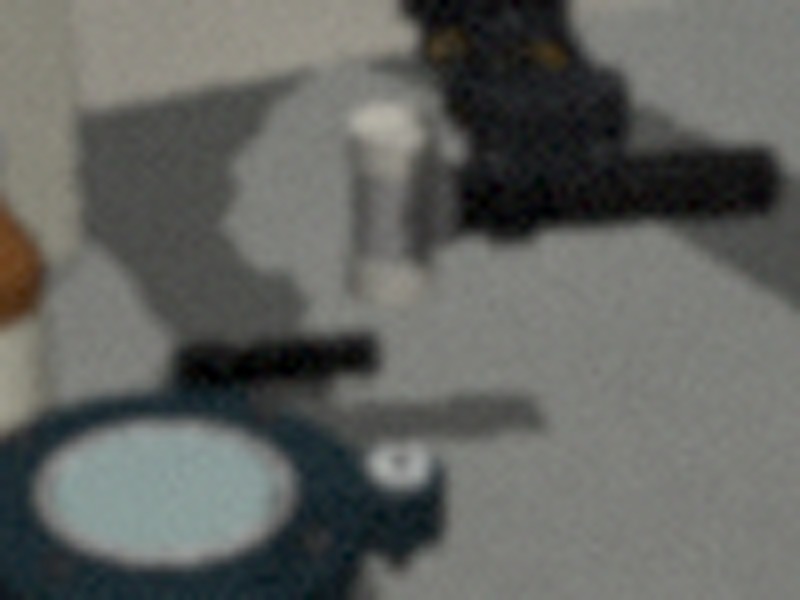

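send_rows(
  series=[
    {"dx":0,"dy":0,"dz":50,"turn":0,"grip":0},
    {"dx":0,"dy":0,"dz":48,"turn":0,"grip":0},
    {"dx":0,"dy":0,"dz":-48,"turn":0,"grip":0},
    {"dx":0,"dy":0,"dz":-25,"turn":0,"grip":0},
    {"dx":0,"dy":0,"dz":0,"turn":0,"grip":0},
    {"dx":0,"dy":0,"dz":0,"turn":0,"grip":0},
  ],
)

```text
clock: 19.6
tool_pos: [0.401, -0.2073, 0.216]
eef_rot: [0.124, 0.992, -0.0, 0.001]
contact_force: [0.4, -0.3, -4.8]
opening: 0.261
```

```bash
python3 - <<'E'
from h import *
look(15)
E
```

```text
clock 19.6 pos [ 0.401  -0.2073  0.216 ] az 2.8935 tilt [ 1.7e-03 -3.0e-04 -1.0e+00] q [ 0.63  0.53 -0.39  2.09  0.35  0.59  1.32] F [ 0.4 -0.3 -4.8] op 0.261
turn 0.0019 dx,dy,dz [ 6.  -0.8 16. ] now-axes [ 6.  -0.8 16. ]
```

View pics/side15.png

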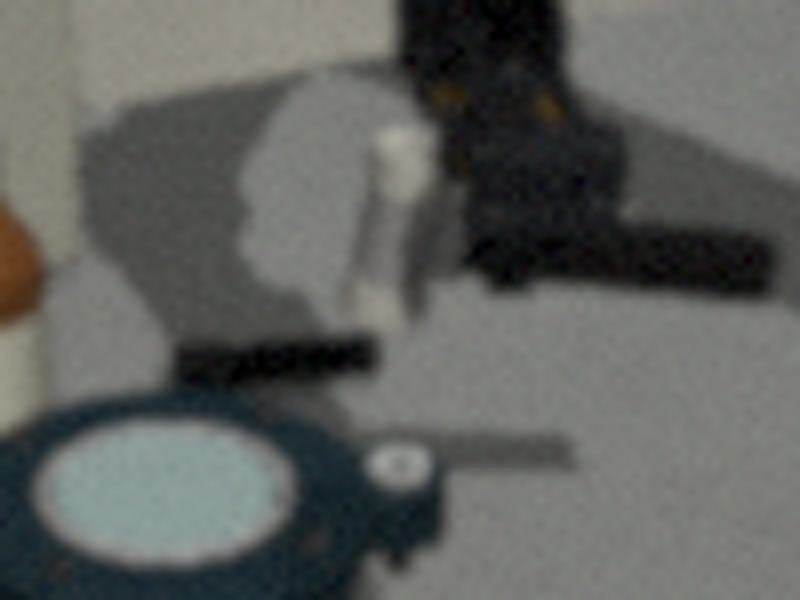

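```bash
python3 - <<'E'
from h import *
np.set_printoptions(precision=0,suppress=True,linewidth=200)
im=[];Z=[]
for i in range(16):
    s=snapshot('side');im.append(s['img'].astype(float).sum(2));Z.append(s['depth'])
I=np.mean(im,0)
D=np.median(Z,0)
for n,c in(('proud',(278,170)),('flush',(218,175))):
    u,v=[a.ravel() for a in np.meshgrid(np.arange(c[0]-5,c[0]+6),np.arange(c[1]-3,c[1]+6))]
    print(n);print(I[c[1]-3:c[1]+6,c[0]-5:c[0]+6]);print((1000*world(s,u,v,D[v,u])[:,2]).reshape(9,11))
cv2.imwrite('pics/s16.png',cv2.resize((I/I.max()*255).astype(np.uint8)[160:190,210:290],(800,300),interpolation=cv2.INTER_CUBIC))
E
```

```text
proud
[[232. 240. 248. 254. 255. 255. 254. 252. 250. 249. 257.]
 [208. 217. 250. 293. 327. 338. 330. 329. 307. 261. 236.]
 [168. 220. 305. 392. 430. 421. 420. 431. 403. 309. 237.]
 [147. 237. 364. 448. 448. 396. 391. 442. 442. 348. 231.]
 [134. 216. 348. 436. 438. 386. 378. 432. 436. 340. 216.]
 [116. 170. 273. 366. 404. 400. 396. 412. 383. 283. 183.]
 [105. 122. 182. 262. 313. 340. 339. 327. 285. 202. 143.]
 [101. 106. 126. 165. 202. 224. 224. 205. 179. 129. 123.]
 [ 99.  95. 105. 122. 142. 147. 134. 122. 110.  93. 114.]]
[[ -2.  -2.   0.  -1.  -2.  -2.  -1.  -1.  -2.  -2.  -1.]
 [ -1.  -1.  -2.  -2.  -3.  -2.  -1.  -3.  -1.  -1.  -2.]
 [112.  -2. 113. 116. 116. 116. 117. 118. 118.  -2.  -1.]
 [112. 111. 117. 116. 117. 117. 116. 117. 118. 117. 112.]
 [113. 113. 118. 115. 117. 117. 117. 117. 117. 116. 111.]
 [112. 114. 112. 116. 116. 118. 118. 115. 115. 112. 112.]
 [114. 111. 111. 112. 112. 114. 115. 112. 110. 111. 112.]
 [113. 113. 113. 113. 112. 112. 113. 113. 113. 112. 110.]
 [113. 111. 112. 111. 111. 111. 110. 109. 109. 107. 106.]]
flush
[[320. 320. 319. 316. 319. 316. 316. 316. 
[... 303 characters left out ...]
.]
 [247. 176. 220. 334. 420. 444. 434. 437. 440. 384. 264.]
 [242. 157. 141. 219. 305. 357. 364. 348. 319. 264. 184.]
 [237. 146. 100. 132. 182. 223. 232. 211. 192. 162. 138.]]
[[ -2.  -2.  -2.  -3.  -2.   0.  -3.  -3.  -2.  -1.  -2.]
 [ -2.  -2.  -1.  -3.  -1.  -2.   1.  -2.  -0.  -1.  -1.]
 [ -1.  -1.  -1.  -1.  -1.  -2.  -3.  -1.  -2.  -2. 111.]
 [ -1.  -2.  -1. 112. 117. 117. 116. 117. 117. 116. 112.]
 [ -2.   0. 111. 115. 116. 118. 117. 117. 117. 117. 116.]
 [ -1. 111. 112. 116. 117. 116. 117. 117. 116. 115. 114.]
 [  0. 113. 110. 114. 115. 117. 117. 116. 116. 115. 110.]
 [ -1. 113. 112. 112. 112. 114. 113. 113. 112. 112. 111.]
 [ -1. 109. 112. 112. 112. 112. 113. 112. 112. 113. 113.]]
```

View pics/s16.png

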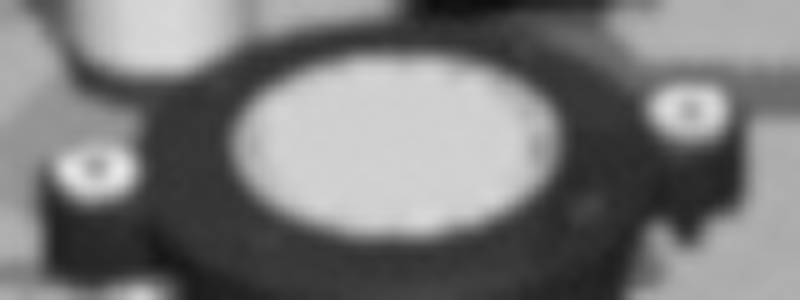

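With frames averaged, the pin, its pad and the flush reference pin all read 117 mm, and the dot is centred in the pad as on the flush pin. I'll now return the mallet.

send_rows(
  series=[
    {"dx":-5.1,"dy":21,"dz":-20,"turn":0,"grip":0},
    {"dx":-10.4,"dy":42,"dz":-5,"turn":0,"grip":0},
    {"dx":-10.4,"dy":42,"dz":0,"turn":0,"grip":0},
    {"dx":-10.4,"dy":42,"dz":0,"turn":0,"grip":0},
    {"dx":-10.4,"dy":42,"dz":0,"turn":0,"grip":0},
    {"dx":-10.4,"dy":42,"dz":0,"turn":0,"grip":0},
    {"dx":-10.4,"dy":42,"dz":0,"turn":0,"grip":0},
    {"dx":-10.4,"dy":42,"dz":0,"turn":0,"grip":0},
    {"dx":-10.4,"dy":42,"dz":0,"turn":0,"grip":0},
    {"dx":-10.4,"dy":42,"dz":0,"turn":0,"grip":0},
    {"dx":-5.2,"dy":22,"dz":0,"turn":0,"grip":0},
    {"dx":0,"dy":0,"dz":0,"turn":-0.1,"grip":0},
    {"dx":0,"dy":0,"dz":0,"turn":-0.12,"grip":0},
    {"dx":0,"dy":0,"dz":0,"turn":-0.12,"grip":0},
    {"dx":0,"dy":0,"dz":0,"turn":-0.12,"grip":0},
    {"dx":0,"dy":0,"dz":0,"turn":-0.083,"grip":0},
    {"dx":0,"dy":0,"dz":0,"turn":0,"grip":0},
    {"dx":0,"dy":0,"dz":0,"turn":0,"grip":0},
  ],
)

```text
clock: 22.25
tool_pos: [0.6049, 0.1737, 0.2403]
eef_rot: [-0.145, 0.989, -0.0, -0.0]
contact_force: [-0.1, 0.5, -4.4]
opening: 0.267
```

```bash
python3 - <<'E'
from h import *
go([.6047,.175,.0335],3.4364)
E
```

```text
clock 22.25 pos [0.6049 0.1737 0.2403] az -2.8511 tilt [-9.e-04 -3.e-04 -1.e+00] q [-0.08  0.73 -0.51  1.54  0.4   0.98  1.16] F [-0.1  0.5 -4.4] op 0.267
turn -0.0043 dx,dy,dz [-2.000e-01  1.300e+00  2.068e+02] now-axes [ -0.4   1.3 206.8]
```

send_rows(
  series=[
    {"dx":0,"dy":1.3,"dz":40,"turn":-0.004,"grip":0},
    {"dx":0,"dy":0,"dz":45,"turn":0,"grip":0},
    {"dx":0,"dy":0,"dz":45,"turn":0,"grip":0},
    {"dx":0,"dy":0,"dz":25,"turn":0,"grip":0},
    {"dx":0,"dy":0,"dz":12,"turn":0,"grip":0},
    {"dx":0,"dy":0,"dz":8,"turn":0,"grip":0},
    {"dx":0,"dy":0,"dz":7,"turn":0,"grip":0},
    {"dx":0,"dy":0,"dz":6,"turn":0,"grip":0},
    {"dx":0,"dy":0,"dz":5,"turn":0,"grip":0},
    {"dx":0,"dy":0,"dz":4,"turn":0,"grip":0},
    {"dx":0,"dy":0,"dz":4,"turn":0,"grip":0},
    {"dx":0,"dy":0,"dz":3,"turn":0,"grip":0},
    {"dx":0,"dy":0,"dz":2,"turn":0,"grip":0},
    {"dx":0,"dy":0,"dz":0,"turn":0,"grip":0},
    {"dx":0,"dy":0,"dz":0,"turn":0,"grip":0},
  ],
)

```text
clock: 23.75
tool_pos: [0.6052, 0.1756, 0.0351]
eef_rot: [-0.148, 0.989, 0.0, 0.001]
contact_force: [1.7, 0.8, 1.0]
opening: 0.264
```

```bash
python3 - <<'E'
from h import *
go([.6047,.175,.0335],3.4364)
S=snapshot('side')
cv2.imwrite('pics/s17c.png',cv2.resize(S['img'][215:315,235:368,::-1],(798,600),interpolation=cv2.INTER_CUBIC))
E
```

```text
clock 23.75 pos [0.6052 0.1756 0.0351] az -2.8448 tilt [ 1.e-03  7.e-04 -1.e+00] q [-0.16  0.99 -0.37  1.67  0.57  0.59  1.01] F [1.7 0.8 1. ] op 0.264
turn 0.0019 dx,dy,dz [ 0.6 -0.4  1.6] now-axes [ 0.6 -0.4  1.6]
```

View pics/s17c.png

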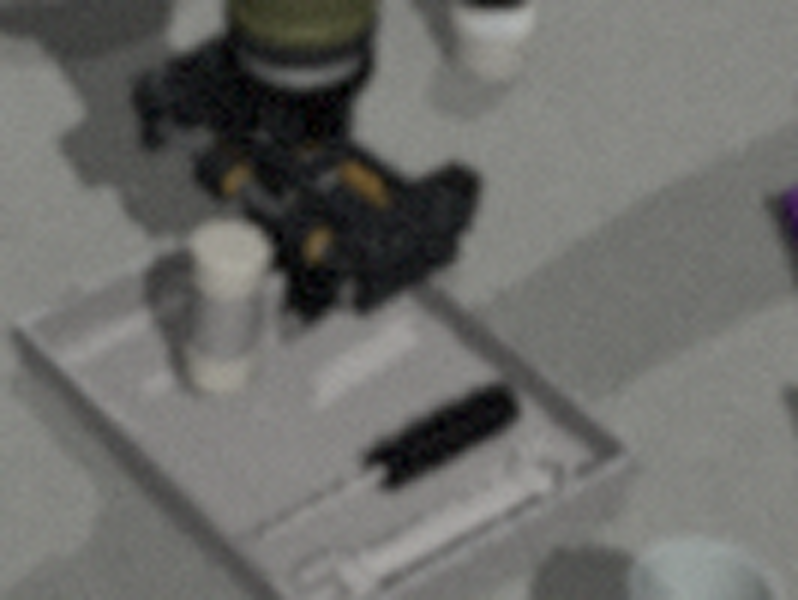

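send_rows(
  series=[
    {"dx":0,"dy":0,"dz":1.5,"turn":0,"grip":0},
    {"dx":0,"dy":0,"dz":1.5,"turn":0,"grip":0},
    {"dx":0,"dy":0,"dz":0,"turn":0,"grip":0},
    {"dx":0,"dy":0,"dz":0,"turn":0,"grip":0.3},
    {"dx":0,"dy":0,"dz":0,"turn":0,"grip":0.35},
    {"dx":0,"dy":0,"dz":0,"turn":0,"grip":0.5},
    {"dx":0,"dy":0,"dz":0,"turn":0,"grip":0.7},
    {"dx":0,"dy":0,"dz":0,"turn":0,"grip":0.7},
    {"dx":0,"dy":0,"dz":0,"turn":0,"grip":0.7},
  ],
  force=20,
)

```text
clock: 24.7
tool_pos: [0.6048, 0.1753, 0.0318]
eef_rot: [-0.148, 0.989, 0.0, 0.0]
contact_force: [1.1, 0.1, 0.3]
opening: 0.685
```

send_rows(
  series=[
    {"dx":0,"dy":0,"dz":-15,"turn":0,"grip":0.7},
    {"dx":0,"dy":0,"dz":-30,"turn":0,"grip":0.7},
    {"dx":0,"dy":0,"dz":-45,"turn":0,"grip":0.7},
    {"dx":0,"dy":0,"dz":-45,"turn":0,"grip":0.7},
    {"dx":0,"dy":0,"dz":-45,"turn":0,"grip":0.7},
    {"dx":0,"dy":0,"dz":-30,"turn":0,"grip":0.7},
    {"dx":40,"dy":20,"dz":0,"turn":0,"grip":0.7},
    {"dx":40,"dy":20,"dz":0,"turn":0,"grip":0.7},
    {"dx":40,"dy":20,"dz":0,"turn":0,"grip":0.7},
    {"dx":40,"dy":20,"dz":0,"turn":0,"grip":0.7},
    {"dx":0,"dy":0,"dz":0,"turn":0,"grip":0.7},
    {"dx":0,"dy":0,"dz":0,"turn":0,"grip":0.7},
  ],
)

```text
clock: 25.9
tool_pos: [0.4281, 0.2053, 0.2429]
eef_rot: [-0.149, 0.989, -0.0, 0.001]
contact_force: [0.7, 0.4, -0.7]
opening: 0.698
```

```bash
python3 - <<'E'
from h import *
go([.6047,.175,.0335],3.4364)
S=snapshot('side');T=snapshot('top')
cv2.imwrite('pics/s18.png',S['img'][...,::-1])
cv2.imwrite('pics/s18c.png',cv2.resize(S['img'][150:330,190:430,::-1],(800,600),interpolation=cv2.INTER_CUBIC))
cv2.imwrite('pics/t18c.png',cv2.resize(T['img'][145:295,145:385,::-1],(800,500),interpolation=cv2.INTER_CUBIC))
E
```

```text
clock 25.9 pos [0.4281 0.2053 0.2429] az -2.8428 tilt [ 1.8e-03  1.0e-04 -1.0e+00] q [-0.2   0.53 -0.53  1.99  0.4   0.72  0.9 ] F [ 0.7  0.4 -0.7] op 0.698
turn 0.004 dx,dy,dz [-160.2  -80.3  209.4] now-axes [-159.5  -80.8  209.7]
```

View pics/s18c.png

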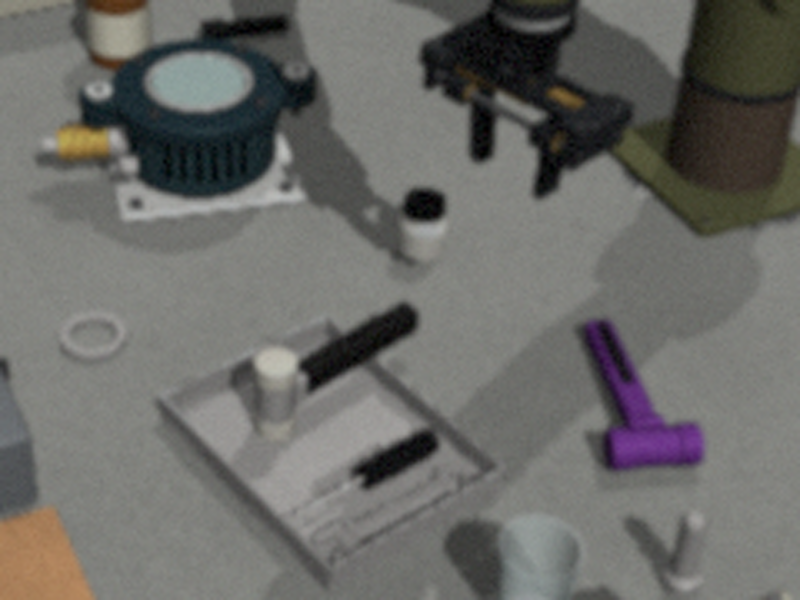

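View pics/t18c.png

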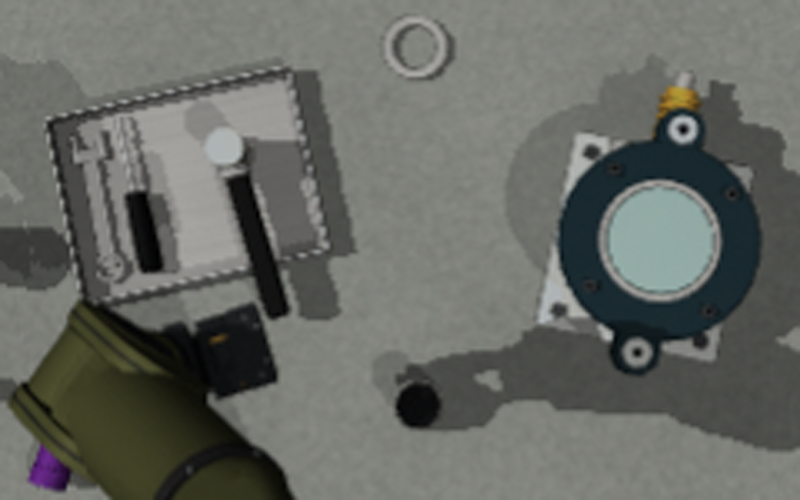

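The mallet stands upright in the tray at its old place and nothing else has moved. One last averaged check of the pin height, then I'll hand in.

```bash
python3 - <<'E'
from h import *
Z=[];
for i in range(25):
    s=snapshot('top');Z.append(s['depth'])
D=np.mean(Z,0)
for n,px in(('proud',[(340,250),(341,250),(340,251),(341,251)]),('same',[(335+5,250),(336,250),(335,251),(336,251),(335,250)]),('flush',[(349,183),(350,183),(349,184),(350,184)])):
    u,v=np.array(px).T;print(n,(1000*world(s,u,v,D[v,u])[:,2]).round(1), s['img'].astype(int).sum(2)[v,u])
g=s['img'].astype(int).sum(2)
print(g[246:256,330:342]);uu,vv=[a.ravel() for a in np.meshgrid(np.arange(330,342),np.arange(246,256))]
print((1000*world(s,uu,vv,D[vv,uu])[:,2]).reshape(10,12).round(1))
uu,vv=[a.ravel() for a in np.meshgrid(np.arange(344,356),np.arange(179,189))]
print((1000*world(s,uu,vv,D[vv,uu])[:,2]).reshape(10,12).round(1))
E
```

```text
proud [119.2 113.6 118.6 114.6] [292  75 266  78]
same [119.2 120.  118.2 118.8 118.2] [292  59 163  98 112]
flush [119.8 179.2 118.4 119.8] [ 86  86 100 106]
[[ 56  74  67 122 190 226 255 203 102  74  68  67]
 [ 64  70 121 269 362 373 375 358 287 156  71  68]
 [ 67  84 242 381 409 408 403 397 387 306 152  75]
 [ 72 170 329 407 370 271 226 318 407 366 225  75]
 [ 69 196 353 409 329 112  59 226 377 395 292  75]
 [ 74 163 322 411 346 163  98 265 395 386 266  78]
 [ 79 104 279 411 396 352 338 376 410 343 167  75]
 [ 66  79 195 349 411 405 401 410 371 237  95  87]
 [ 50  75 106 195 298 345 325 300 250 118  78 107]
 [ 71  59  79  90 139 180 165 142 120  79 111 170]]
[[112.7 114.9 114.3 114.2 112.8 118.3 119.  179.2 114.6 114.  112.7 115.1]
 [114.6 114.  113.6 118.9 119.1 117.6 119.2 119.  117.4 118.5 113.9 114. ]
 [113.6 174.4 113.7 118.6 118.7 119.5 118.8 179.4 178.6 118.9 114.  113.9]
 [112.8 114.6 178.2 118.3 118.4 118.2 119.  118.1 118.8 118.6 119.1 115.1]
 [115.1 114.3 118.7 117.5 118.3 118.2 120.  118.4 119.  117.9 119.2 113.6]
 [114.4 174.7 178.6 118.1 177.8 118.2 118.8 119.  119.2
[... 871 characters left out ...]
2 1.198e+02 1.792e+02
  1.191e+02 1.192e+02 1.185e+02 1.192e+02 1.150e+02]
 [1.134e+02 1.149e+02 1.186e+02 1.176e+02 1.201e+02 1.184e+02 1.198e+02
  1.187e+02 1.788e+02 1.181e+02 1.201e+02 1.139e+02]
 [1.747e+02 1.134e+02 1.173e+02 1.189e+02 1.186e+02 1.183e+02 1.185e+02
  1.179e+02 1.194e+02 1.184e+02 1.139e+02 1.151e+02]
 [1.144e+02 1.145e+02 1.135e+02 1.192e+02 1.186e+02 1.182e+02 1.187e+02
  1.189e+02 1.182e+02 1.153e+02 1.139e+02 1.132e+02]
 [1.134e+02 1.749e+02 1.134e+02 1.155e+02 1.166e+02 1.183e+02 1.184e+02
  1.186e+02 1.156e+02 1.138e+02 1.141e+02 1.131e+02]
 [1.144e+02 1.145e+02 1.151e+02 1.141e+02 1.154e+02 1.147e+02 1.150e+02
  1.150e+02 1.144e+02 1.130e+02 1.749e+02 1.134e+02]]
```

The pin reads 118.8 mm against 118.6 mm for its pad, the same as the reference pin, so it is flush.

```bash
python3 -c "
from plant import *
print(finish_job())"
```

```text
the job is handed in; nothing more can be done
None
```

The pin is flush with its pad, the mallet is back in the tray, and I've handed the job in. It finished at about 27 s of the 61 s allowed; the hand-in reports no verdict.

- **Blows:** It took six blows with the mallet. Some were light and moved the pin only 1–2 mm. The mallet tilted up to about 0.2 rad in the hand, so before the last blow I took it to the tray, levelled it on the rim and gripped it again.
- **Pin height:** In the final averaged top-camera depth, the pin reads about 118.8 mm and its pad about 118.6 mm. The already-flush pin on the other ear reads about the same. Single depth readings scatter by several millimetres, so I trust the flush result to about 1 mm.
- **Mallet and surroundings:** The last pictures show the mallet upright on its lower face in its old place, with the handle over the rim. The window looks untouched, the other things I could see are where they were, and the gripper is clear of everything.
- **Less certain:** The side camera put points 3–7 mm away from where the top camera did, so I relied on the top camera. I saw wrist force only at the end of each move (26 N at most), so I did not measure the peaks during the blows.

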